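# Open the weighing hood's window to the mark and start its air

### The job

Push the sliding window of the weighing hood up from beneath its blue lip until the lip is level with the green arrow on the rail, and leave it standing there. Then press the green air button on the hood's control box right down, let go of it and draw back clear. Push gently with the fingertips only; pinch and lift nothing, do not shift the arrow, and leave the jars and everything else in and round the hood undisturbed.

Things in the scene. Friction and masses are not known exactly. Their poses are not given: they have to be found in the camera images.
- sash_lip (a point): Centre of the blue lip on the lower edge of the clear sliding sash: a bar 220 mm wide (y), 32 mm deep (x), 14 mm thick (z). Axes: z up the slope of the sash (55 degrees above level), -x straight out of the sash (towards the robot and up), y along the lip to the left. Its underside, to be pushed, is 7 mm below along z; its outer edge 16 mm out along -x. Beneath it 45 mm or more are free along the slope.
- sash (a joint): Travel of the sash up its slope in m: 0 lowest, 0.165 highest stop. It is counterweighted and stays where it is left; it slides with about 3 N of friction plus 12 N per m/s.
- mark_tip (a point): Tip of the green arrow clip (26 x 24 mm) on the right-hand rail, pointing at the right end of the lip. Axes parallel to those of sash_lip. The lip is level with it when sash_lip lies at z = 0 in these axes (same distance up the slope; x and y differ).
- air_button_top (a point): Centre of the top of the green round push button, 30 mm across, on the grey control box (95 x 85 x 30 mm) at the hood's left side. Axis z is straight up; it is pressed straight down. 105 mm to its right (-y of the hood) stands the hood's clear side wall.
- air_button (a joint): Depth of the button in m: 0 out, 0.006 fully down; it takes about 3.5 N to push fully down and springs back.
- mark (a joint): Place of the arrow clip on its rail in m; it is different each time and stiff to move. Leave it alone. The sash joint has the same value when the lip is level with it.
- hood: The weighing hood, fixed to the table: white floor 240 x 300 x 12 mm, clear sides, white back, sloped front, 310 mm high, with the control box on its left and a grey counterweight housing on its right. Origin under the middle of the hood at table height; x to the back, y to its left, z up. It is turned by up to 0.2 rad.
- jar_small: white jar with red lid, a bystander inside the hood; origin at its foot; leave it alone.
- pellet_die: steel pellet die, a bystander inside the hood; origin at its foot; leave it alone.
- vial_1: glass vial, a bystander inside the hood; origin at its foot; leave it alone.
- jar_gel: amber jar, a bystander on the table left of the hood; origin at its foot; leave it alone.
- cup_sleeve_tube: green tube, a bystander on the table left of the hood; origin at its foot; leave it alone.
- spirit_level: yellow spirit level, a bystander on the table left of the hood; origin at its foot; leave it alone.

How it is judged (in metres and radians):
On the way, in this order (a step that is already met when the one before it is completed fails the run):
1. the lip is level with the green arrow (within 10 mm along the slope), at rest and let go (z of sash_lip in the frame of mark_tip between -0.01 and 0.01 m and velocity of joint sash between -0.02 and 0.02 m/s and contact force between the fingers and sash below 0.1 N), for 0.2 s.
2. with the lip at the arrow, the air button is pressed down (over 4 of its 6 mm) (value of joint air_button above 0.004 m and z of sash_lip in the frame of mark_tip between -0.01 and 0.01 m and velocity of joint sash between -0.02 and 0.02 m/s), for 0.05 s.
At the end, for the whole second after the job is handed in: The lip stands still within 10 mm of the green arrow, measured along the slope; the air button has been pressed after that and is out again (under 1.5 mm); everything is at rest (z of sash_lip in the frame of mark_tip between -0.01 and 0.01 m and velocity of joint sash between -0.02 and 0.02 m/s and value of joint air_button below 0.0015 m and linear speed of each of jar_small, pellet_die, vial_1, jar_gel, cup_sleeve_tube, spirit_level below 0.02 m/s); the robot touches nothing.
It fails at once if the sash was pushed or pinched with more than 35 N (contact force between the fingers and sash above 35 N).
It fails at once if the green arrow was shifted by over 6 mm (distance of mark_tip from where it was at the start of the episode above 0.006 m).
It fails at once if a jar, the die, the vial, the tube or the spirit level was moved by over 20 mm (distance of any of jar_small, pellet_die, vial_1, jar_gel, cup_sleeve_tube, spirit_level from where it was at the start of the episode above 0.02 m).
It also fails if it takes over 42 s, if anything falls off the work surface, if the arm or the gripper's body presses on something with over 40 N, if the wrist force passes 120 N, or if a joint passes its speed limit or range.

### The arm

A 7-joint arm with a two-finger parallel gripper is mounted at the origin on a cart in front of the work surface, level with it; the furniture and walls round the work are solid. World frame = base frame: x ahead of the robot, y to its left, z up, the work surface at z = 0. Lengths are in mm, angles in rad, forces in N, time in s.
With the tool pointing down it reaches from about 400 to 750 mm from the base axis. Payload 19.5 kg.
Tool frame: the origin (TCP) lies midway between the tips of the shut fingers; the grasp point (between the pads) lies 19 mm behind it (grasp_offset is the distance from the TCP to the grasp point, in mm); z points along the fingers, y is the direction in which the jaws open and shut (so a half turn about z gives the same grasp; the last joint's range is limited). The gripper opens to 85 mm and grips with 20 to 120 N. Pads are 22 mm wide; open, the fingers measure 114 mm over their backs; the gripper's body (76 mm by 85 mm) begins 54 mm behind the grasp point. The pads swing forward as they close: fully open they stand 13 mm farther back than shut.
Start: joints at [-1.335, 0.707, -0.028, 1.485, 0.022, 0.951, -0.075], TCP at [157.676, 552.931, 231.268] pointing down, gripper open.
Joint ranges: [-2.71, 2.71], [-0.32, 2.16], [-1.57, 1.52], [0, 2.45], [-1.46, 4.6], [0, 2.02], [-2.83, 2.83]. Speed limits (rad/s): [1.89, 1.89, 2.57, 2.57, 3.01, 3.01, 3.01].

### API

Orientations are given as a 3x3 rotation matrix whose columns are the frame's x, y, z axes.
In Python, from plant import read_state, snapshot, sign_off, grasp_offset gives the robot as it stands.
- The arm moves only by the tool step_arm, never from a script. Its argument "commands" is a list that holds one entry, the list of rows, each a list of 7 numbers: the shift along the tool's x, y, z in units of 0.15 m (1.0 is 0.15 m), then the turn, a rotation vector about the tool's x, y, z in units of pi/2 rad (1.0 is pi/2 rad), then the opening, from 0 (shut) to 1 (fully open). In form: [[[x, y, z, rx, ry, rz, fingers], ...]]. A call has 1 to 8 rows; each row is the pose to reach, as a shift and turn from the pose commanded when the call began, along the tool's axes at that moment; what a row does not reach only later rows make up. A row lasts 1/12 s, in which the tool goes at most 41.7 mm and 7.16 degrees, less where a joint would pass 70% of its speed; a pose out of reach is approached as far as the arm can. A call with a number of a shift or a turn outside -1 to 1 is refused whole. A call with a gripper value outside its range is refused whole. The fingers move at their own pace and stop on an object; "grip_force" is the grip in N (left out, the last holds). Time passes only in rows, so rows that repeat a pose let the fingers close. It gives the time, the measured TCP pose, the force and the opening at its end, in the units of the state.
- read_state(): the state, without advancing time (a new reading comes with each control period).
- snapshot(name): name is "scene" or "side" or "wrist"; returns a dict with "img" (400x640x3 uint8, blue, green, red), "intrinsics" (3x3 intrinsics, pixels), "R" (3x3) and "t" (3): a world point X has camera coordinates R X + t. Camera axes: x right, y down, z forward; pixel columns grow to the right and rows downward; lengths in mm; the calibration is good to about 2 mm. A picture is of the moment at which its call begins. There is no depth.
- sign_off(): hands the job in, once; it reports no verdict.
The state is a dict: "time": time; "joint_pos": joint angles; "joint_vel": joint speeds; "joint_torque": joint torques, N m; "position": TCP position; "eef_rot": TCP orientation; "contact_force": force on the tool from outside, world axes, zero at the start; "wrist_torque": the same for the moment, N m; "grip_width": finger opening in mm.
Only numpy, scipy, OpenCV 4.12 (cv2) and the standard library are available. Lean on these libraries where they do the work, as an engineer would, in place of code of your own. Each camera call takes 0.05 s, during which the arm holds its last target.

## Working session

There is one attempt and no reset: what is moved stays moved. The work goes in short steps, Python scripts to look and compute and a tool call to move; the robot and the scene stay as the last step left them, time stands still between calls to the robot, and variables do not carry over. Pictures are saved under pics/ and viewed, and the job is handed in when it is done.

Besides the shell and the picture viewer there is one more tool, called after ">>>" by a JSON object that holds its "api" and its "payload". step_arm: Moves the arm, as the interface text tells. Its arguments: {"type":"object","properties":{"commands":{"type":"array"},"grip_force":{"type":"number"}},"required":["commands"]}

```bash
mkdir -p pics; ls
python3 - <<'E'
from plant import *
import cv2,json,numpy as np,pickle
s=read_state();print(s,grasp_offset)
for n in("scene","side","wrist"):
    d=snapshot(n);cv2.imwrite(f"pics/{n}0.png",d["img"]);pickle.dump(d,open(f"{n}0.pkl","wb"))
    print(n,d["intrinsics"],d["R"],d["t"])
E
```

```text
pics
{'time': 0.0, 'joint_pos': array([-1.3346983 ,  0.70711577, -0.02764831,  1.48498365,  0.0220309 ,
        0.95091621, -0.07550891]), 'joint_vel': array([-6.25684164e-04,  2.45731030e-04, -9.82718369e-04, -8.59615203e-04,
        3.57942706e-04,  5.88341774e-04,  2.43439919e-07]), 'joint_torque': array([-4.16200592e-04, -8.83224678e+01,  1.23465098e+00, -2.36147654e+01,
        1.69107254e-02,  6.85722058e-03, -1.02825737e-05]), 'position': array([157.60864461, 552.70287597, 230.8234739 ]), 'eef_rot': array([[-9.61670608e-01,  2.74207166e-01, -2.66906036e-04],
       [ 2.74207293e-01,  9.61669994e-01, -1.08732545e-03],
       [-4.14769036e-05, -1.11883651e-03, -9.99999373e-01]]), 'contact_force': array([ 0.98845483, -0.27563185, -0.03007468]), 'wrist_torque': array([-0.04885097, -0.09416821,  0.00233887]), 'grip_width': 85.5315045824376} 18.700000000000003
scene [[476.79321803   0.         323.94573547]
 [  0.         476.79321803 196.18831046]
 [  0.           0.           1.        ]] [[ 0.06156028  0.99798685  0.01525035]
 [ 0.61641373 -0.02599702 -0.78699318]
 [-0.78501239  0.05784804 -0.61677318]] [ -60.48034383 -246.11523656 1754.33931265]
side [[412.66052875   0.         314.6631301 ]
 [  0.         412.66052875 196.4521555 ]
 [  0.           0.           1.        ]] [[-0.63751688  0.77025927  0.0165195 ]
 [ 0.29476565  0.2636655  -0.91847358]
 [-0.7118184  -0.58067303 -0.39513718]] [ 323.51061154  -76.83699321 1750.06346126]
wrist [[312.98996314   0.         322.11699029]
 [  0.         312.98996314 199.21795663]
 [  0.           0.           1.        ]] [[ 2.74898792e-01  9.61472764e-01 -8.82340850e-04]
 [ 9.20204166e-01 -2.62833311e-01  2.90074032e-01]
 [ 2.78666372e-01 -8.05529348e-02 -9.57003802e-01]] [-575.18345037  -38.50344498  379.62674896]
```

View pics/scene0.png

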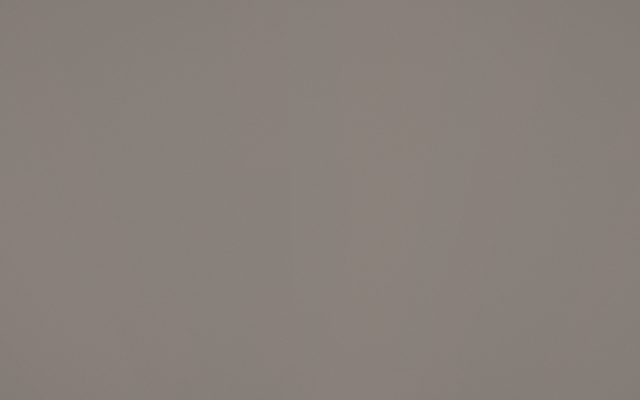

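View pics/side0.png

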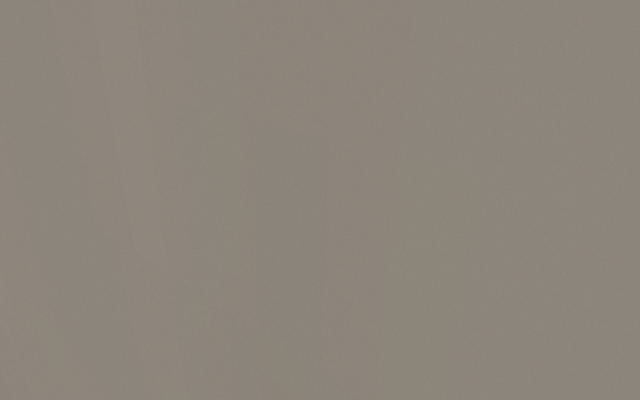

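View pics/wrist0.png

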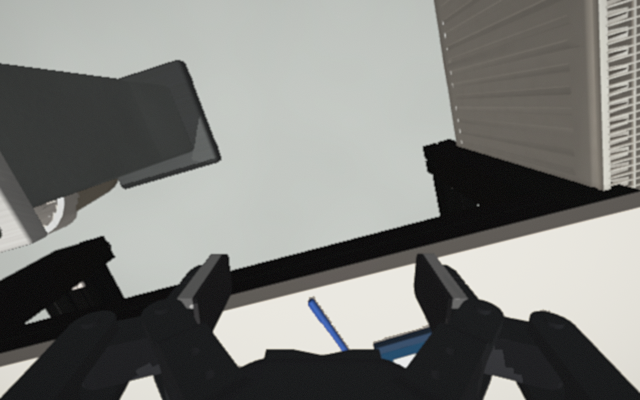

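Run:
```python
import cv2,numpy as np,pickle
for n in("scene","side","wrist"):
    d=pickle.load(open(f"{n}0.pkl","rb"));R=np.array(d["R"]);t=np.array(d["t"])
    print(n,-R.T@t,R[2]); im=d["img"].astype(float)
    print(im.min((0,1)),im.max((0,1)))
    if n!="wrist":
        g=np.stack([cv2.equalizeHist(d["img"][...,i]) for i in range(3)],-1)
        cv2.imwrite(f"pics/{n}0_eq.png",g)
```

```text
scene [1532.61008917  -47.52476577  889.26076985] [-0.78501239  0.05784804 -0.61677318]
[115. 121. 129.] [126. 132. 141.]
side [1474.61976275  787.28687032  615.59816183] [-0.7118184  -0.58067303 -0.39513718]
[118. 128. 136.] [128. 138. 147.]
wrist [ 87.75905741 573.4832825  373.96558387] [ 0.27866637 -0.08055293 -0.9570038 ]
[2. 1. 2.] [239. 239. 239.]
```

>>> {"api": "step_arm", "payload": {"commands": [[[-0.63, -0.51, -0.23, 0, 0, 0.6, 0], [-0.63, -0.51, -0.23, 0, 0, 0.6, 0], [-0.63, -0.51, -0.23, 0, 0, 0.6, 0], [-0.63, -0.51, -0.23, 0, 0, 0.6, 0], [-0.63, -0.51, -0.23, 0, 0, 0.6, 0], [-0.63, -0.51, -0.23, 0, 0, 0.6, 0], [-0.63, -0.51, -0.23, 0, 0, 0.6, 0], [-0.63, -0.51, -0.23, 0, 0, 0.6, 0]]], "grip_force": 20}}

```text
time: 0.82
position: [227.5, 453.4, 265.7]
eef_rot: [[-0.337, 0.942, -0.0], [0.942, 0.337, -0.0], [-0.0, -0.0, -1.0]]
contact_force: [-0.7, 1.1, -0.1]
grip_width: -0.0
```

```bash
cat > h.py <<'E'
from plant import *
import cv2,numpy as np,pickle
np.set_printoptions(precision=4,suppress=True)
def st():
    s=read_state()
    print("t",s["time"],"q",s["joint_pos"],"p",s["position"],"F",s["contact_force"],"w",s["grip_width"]);print(s["eef_rot"])
    return s
def pic(n,c="wrist"):
    d=snapshot(c);cv2.imwrite(f"pics/{n}.png",d["img"]);d["state"]=read_state();pickle.dump(d,open(f"{n}.pkl","wb"));return d
E
python3 -c "
from h import *
st();pic('w1')"
```

```text
t 0.8167 q [-1.3087  0.5762  0.2488  1.6764 -0.1706  0.9106 -0.6503] p [227.4877 453.4022 265.6977] F [-0.7075  1.1073 -0.0588] w -0.046836527539480734
[[-0.3366  0.9417 -0.0001]
 [ 0.9417  0.3366 -0.0003]
 [-0.0003 -0.0002 -1.    ]]
```

View pics/w1.png

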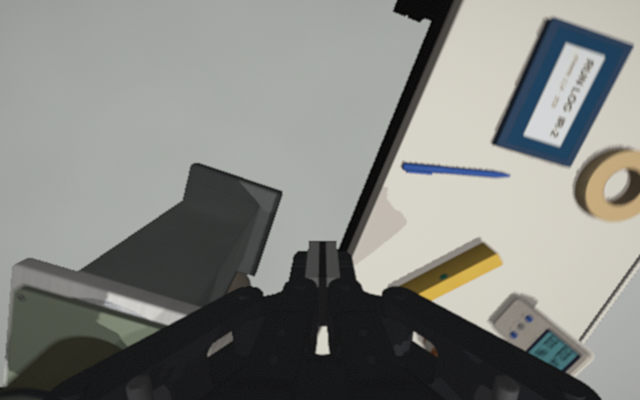

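>>> {"api": "step_arm", "payload": {"commands": [[[-1, 0.27, -0.1, 0, 0, 0.6, 0], [-1, 0.27, -0.1, 0, 0, 0.6, 0], [-1, 0.27, -0.1, 0, 0, 0.6, 0], [-1, 0.27, -0.1, 0, 0, 0.6, 0], [-1, 0.27, -0.1, 0, 0, 0.6, 0], [-1, 0.27, -0.1, 0, 0, 0.6, 0], [-1, 0.27, -0.1, 0, 0, 0.6, 0], [-1, 0.27, -0.1, 0, 0, 0.6, 0]]]}}

```text
time: 1.53
position: [317.1, 326.4, 280.7]
eef_rot: [[0.562, 0.827, -0.0], [0.827, -0.562, -0.0], [-0.0, -0.0, -1.0]]
contact_force: [0.3, 0.2, 0.1]
grip_width: 0.1
```

```bash
python3 -c "
from h import *
st();pic('w2')"
```

```text
t 1.5333 q [-1.1883  0.5154  0.5365  1.8229 -0.3292  0.8931 -1.0968] p [317.089  326.3991 280.702 ] F [0.3184 0.2305 0.0985] w 0.14077879123073328
[[ 0.5623  0.827  -0.0002]
 [ 0.827  -0.5623 -0.0003]
 [-0.0004 -0.     -1.    ]]
```

View pics/w2.png

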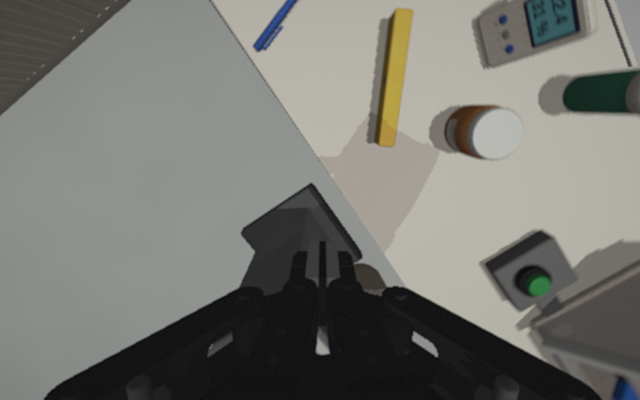

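```bash
cat >> h.py <<'E'
def ray(d,u,v):
    R=np.array(d["R"]);t=np.array(d["t"]);K=np.array(d["intrinsics"])
    return -R.T@t, R.T@np.linalg.solve(K,np.array([u,v,1.]))
def onz(d,u,v,z):
    c,r=ray(d,u,v);return c+r*(z-c[2])/r[2]
def proj(d,X):
    R=np.array(d["R"]);t=np.array(d["t"]);K=np.array(d["intrinsics"])
    p=K@(R@np.array(X,float)+t);return p[:2]/p[2]
def load(n): return pickle.load(open(f"{n}.pkl","rb"))
E
python3 -c "
from h import *
d=load('w2');print(ray(d,320,200))
print(onz(d,537,283,40),onz(d,528,330,0),onz(d,380,145,10),onz(d,490,145,60))"
```

```text
(array([359.6339, 387.8117, 423.767 ]), array([-0.1695, -0.2378, -0.9564]))
[473.416   22.1555  40.    ] [438.7311 -88.9728   0.    ] [394.0113 302.9119  10.    ] [494.7971 241.7002  60.    ]
```

>>> {"api": "step_arm", "payload": {"commands": [[[-1, 1, -0.13, 0, 0, 0.6, 0], [-1, 1, -0.13, 0, 0, 0.6, 0], [-1, 1, -0.13, 0, 0, 0.6, 0], [-1, 1, -0.13, 0, 0, 0.6, 0], [-1, 1, -0.13, 0, 0, 0.6, 0], [-1, 1, -0.13, 0, 0, 0.6, 0], [-1, 1, -0.13, 0, 0, 0.6, 0], [-1, 1, -0.13, 0, 0, 0.6, 0]]]}}

```text
time: 2.25
position: [358.0, 117.7, 300.4]
eef_rot: [[0.999, 0.032, -0.0], [0.032, -0.999, 0.0], [-0.0, -0.0, -1.0]]
contact_force: [0.6, 0.1, -0.2]
grip_width: 0.1
```

```bash
python3 -c "
from h import *
st();pic('w3')"
```

```text
t 2.25 q [-0.9486  0.4266  0.8587  2.0165 -0.4182  0.8811 -1.4001] p [357.9834 117.6621 300.3752] F [ 0.5505  0.0769 -0.2195] w 0.09537105445932383
[[ 0.9995  0.0316 -0.0001]
 [ 0.0316 -0.9995  0.    ]
 [-0.0001 -0.0001 -1.    ]]
```

View pics/w3.png

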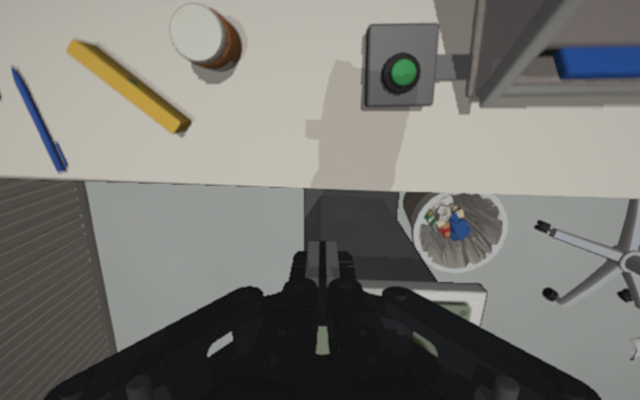

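>>> {"api": "step_arm", "payload": {"commands": [[[-0.2, 1, 0, 0, 0.35, 0, 0], [-0.2, 1, 0, 0, 0.35, 0, 0], [-0.2, 1, 0, 0, 0.35, 0, 0], [-0.2, 1, 0, 0, 0.35, 0, 0], [-0.2, 1, 0, 0, 0.35, 0, 0], [-0.2, 1, 0, 0, 0.35, 0, 0]]]}}

```text
time: 2.8
position: [342.0, -5.9, 298.5]
eef_rot: [[0.942, 0.039, 0.333], [0.033, -0.999, 0.025], [0.334, -0.012, -0.943]]
contact_force: [0.4, 0.5, -0.0]
grip_width: 0.2
```

```bash
python3 -c "
from h import *
st();pic('w4')"
```

```text
t 2.8 q [-0.4727  0.1566  0.4907  2.407  -0.3723  0.2732 -1.1906] p [342.0394  -5.8839 298.4551] F [ 0.4487  0.5177 -0.0049] w 0.1640151084226919
[[ 0.9421  0.0393  0.3331]
 [ 0.0329 -0.9992  0.0247]
 [ 0.3338 -0.0123 -0.9426]]
```

View pics/w4.png

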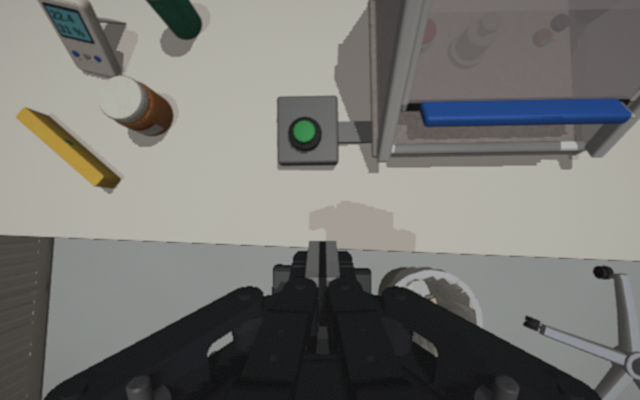

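```bash
cat > kin.py <<'E'
import numpy as np
from scipy.spatial.transform import Rotation as Ro
def rz(a): return Ro.from_rotvec([0,0,a]).as_matrix()
def ry(a): return Ro.from_rotvec([0,a,0]).as_matrix()
# sg: sign of roll joints, params: offsets (x,z) at each link
def fk(q,p,sg):
    yaw0,yaw7=p[0],p[1]; off=np.array(p[2:]).reshape(-1,2)
    R=rz(yaw0);t=np.zeros(3)
    for i in range(7):
        if i%2==0:
            t=t+R@np.array([0,0,0]); R=R@rz(sg[i]*q[i])
            j=i//2
            t=t+R@np.array([off[j,0],0,off[j,1]])
        else: R=R@ry(sg[i]*q[i])
    R=R@rz(yaw7)
    return t,R
E
cat > fit.py <<'E'
from h import *; from kin import *
from scipy.optimize import least_squares
import itertools,glob,json
S=[load(f"w{i}")["state"] for i in range(1,20) if glob.glob(f"w{i}.pkl")]
S.append(dict(joint_pos=np.array([-1.3346983 ,0.70711577,-0.02764831,1.48498365,0.0220309,0.95091621,-0.07550891]),position=np.array([157.608,552.703,230.82]),eef_rot=np.array([[-9.61670608e-01,  2.74207166e-01,0],[2.74207293e-01,  9.61669994e-01, -1.08732545e-03],[0,-1.11883651e-03,-1]])))
best=[]
for s in itertools.product([1,-1],repeat=4):
    sg=[s[0],1,s[1],1,s[2],1,s[3]]
    def f(p):
        r=[]
        for x in S:
            t,R=fk(x["joint_pos"],p,sg)
            r+=list((t-x["position"])/1000)+list((R-x["eef_rot"]).ravel())
        return r
    for y0 in(0,np.pi):
     for y7 in(0,1.57,-1.57,3.14):
        o=least_squares(f,[y0,y7,0,.3e3,0,.4e3,0,.4e3,0,.3e3],x_scale=[1,1]+[100]*8)
        best.append((o.cost,sg,o.x))
best.sort(key=lambda b:b[0])
for b in best[:3]:print(b)
json.dump([best[0][1],list(best[0][2])],open("kin.json","w"))
E
python3 fit.py
```

```text
(np.float64(0.00021831465699757887), [-1, 1, -1, 1, -1, 1, -1], array([ -0.0329,   1.5383,  18.1256, 237.0547,  26.089 , 471.0134,
       -28.9057, 241.8709, -15.8497, 227.8459]))
(np.float64(0.00021831465699757898), [-1, 1, -1, 1, -1, 1, -1], array([ -0.0329,   1.5383,  18.1256, 237.0547,  26.089 , 471.0134,
       -28.9057, 241.8709, -15.8497, 227.8459]))
(np.float64(0.00021831465699761855), [-1, 1, -1, 1, -1, 1, -1], array([ -0.0329,   1.5383,  18.1256, 237.0548,  26.089 , 471.0135,
       -28.9057, 241.8709, -15.8497, 227.846 ]))
```

```bash
cat > kin.py <<'E'
import numpy as np
from scipy.spatial.transform import Rotation as Ro
def rz(a): return Ro.from_rotvec([0,0,a]).as_matrix()
def ry(a): return Ro.from_rotvec([0,a,0]).as_matrix()
# link offsets after each joint, roll axes negative z
def fk(q,p):
    off=np.array(p[:12]).reshape(4,3); b=p[12:]
    R=np.eye(3);t=np.zeros(3)
    for i in range(7):
        if i%2==0:
            R=R@rz(-q[i]); t=t+R@off[i//2]
        else: R=R@ry(q[i])
    return t,R@rz(np.pi/2)
E
cat > fit.py <<'E'
from h import *; from kin import *
from scipy.optimize import least_squares
import glob,json
S=[load(f"w{i}")["state"] for i in range(1,20) if glob.glob(f"w{i}.pkl")]
S.append(dict(joint_pos=np.array([-1.3346983 ,0.70711577,-0.02764831,1.48498365,0.0220309,0.95091621,-0.07550891]),position=np.array([157.608,552.703,230.82]),eef_rot=np.array([[-9.61670608e-01,  2.74207166e-01,0],[2.74207293e-01,  9.61669994e-01, -1.08732545e-03],[0,-1.11883651e-03,-1]])))
def f(p):
    r=[]
    for x in S:
        t,R=fk(x["joint_pos"],p)
        r+=list((t-x["position"])/1000)+list((R-x["eef_rot"]).ravel())
    return np.array(r+list(np.array(p)[[0,1,3,4,6,7,9,10]]*1e-5))
o=least_squares(f,[0,0,300,0,0,400,0,0,400,0,0,300],x_scale=100)
print(o.cost,o.x); r=f(o.x)[:-8].reshape(-1,12)
print(r[:,:3]*1000,abs(r[:,3:]).max(1))
json.dump(list(o.x),open("kin.json","w"))
E
python3 fit.py
```

```text
6.4451471510077e-08 [  0.1158  -9.8413 312.3267   0.3712 -21.3073 520.5858  -0.3201  -0.794
 289.5921   0.0611  -0.0179 308.4009]
[[-0.0012  0.0056 -0.0111]
 [-0.0062 -0.0031 -0.0155]
 [ 0.0026 -0.0013  0.011 ]
 [-0.0002 -0.0009  0.0018]
 [ 0.0025 -0.0004  0.0136]] [0.     0.     0.     0.     0.0003]
```

```bash
cat >> kin.py <<'E'
import json
from scipy.optimize import least_squares
P=json.load(open("kin.json"))
LO=np.array([-2.71,-.32,-1.57,0,-1.46,0,-2.83]);HI=np.array([2.71,2.16,1.52,2.45,4.6,2.02,2.83])
def ik(pos,R,q0,n=1,seed=0):
    rng=np.random.default_rng(seed);best=None
    for k in range(n):
        qs=np.clip(q0+(rng.normal(size=7)*.5 if k else 0),LO+.06,HI-.06)
        def f(q):
            t,Rr=fk(q,P)
            return np.r_[(t-pos)/100,Ro.from_matrix(R.T@Rr).as_rotvec()*3,(q-q0)*.003]
        o=least_squares(f,qs,bounds=(LO+.04,HI-.04))
        e=f(o.x)
        if best is None or o.cost<best[0]: best=(o.cost,o.x,np.linalg.norm(e[:3])*100,np.degrees(np.linalg.norm(e[3:6])/3))
    return best
def tool(pitch,yaw,roll=0):
    # pitch deg from straight down towards +x (rotated by yaw about z); tool x up/forward
    a=np.radians(pitch);z=np.array([np.sin(a),0,-np.cos(a)]);x=np.array([np.cos(a),0,np.sin(a)])
    R=np.c_[x,np.cross(z,x),z]
    return rz(yaw)@R@rz(roll)
E
python3 - <<'E'
from h import *; from kin import *
d=load("w4");s=d["state"];q=s["joint_pos"]
c=-np.array(d["R"]).T@d["t"];print("cam in tool",s["eef_rot"].T@(c-s["position"]),s["eef_rot"].T@np.array(d["R"]).T)
print("cam",c)
for x in(340,380,420):
  for y in(-100,-180,-260):
    for z in (300,350,420):
      for p in(20,35,50):
        b=ik(np.array([x,y,z.__float__()]),tool(p,-.2),q,4)
        print(x,y,z,p,b[2].round(1),b[3].round(1))
E
```

```text
cam in tool [  75.1667   -2.0766 -142.6237] [[ 0.003  -0.9573 -0.2892]
 [ 1.      0.0031  0.0002]
 [ 0.0007 -0.2892  0.9573]]
cam [365.0615  -6.6045 457.9623]
340 -100 300 20 0.0 0.0
340 -100 300 35 30.4 5.6
340 -100 300 50 70.7 12.6
340 -100 350 20 0.0 0.0
340 -100 350 35 9.0 1.6
340 -100 350 50 45.6 8.9
340 -100 420 20 0.0 0.0
340 -100 420 35 0.0 0.0
340 -100 420 50 14.3 2.9
340 -180 300 20 0.0 0.0
340 -180 300 35 16.9 3.1
340 -180 300 50 48.0 11.5
340 -180 350 20 0.0 0.0
340 -180 350 35 0.0 0.0
340 -180 350 50 30.0 7.1
340 -180 420 20 0.0 0.0
340 -180 420 35 0.0 0.0
340 -180 420 50 7.4 1.5
340 -260 300 20 0.0 0.0
340 -260 300 35 2.8 0.7
340 -260 300 50 33.2 8.9
340 -260 350 20 0.0 0.0
340 -260 350 35 0.0 0.0
340 -260 350 50 18.4 4.9
340 -260 420 20 0.0 0.0
340 -260 420 35 0.0 0.0
340 -260 420 50 0.0 0.0
380 -100 300 20 0.0 0.0
380 -100 300 35 18.7 4.0
380 -100 300 50 53.8 13.3
380 -100 350 20 0.0 0.0
380 -100 350 35 0.1 0.0
380 -100 350 50 37.5 8.3
380 -100 420 20 0.0 0.0
380 -100 420 35 0.0 0.0
380 -100 420 50 9.2 2.4
380 -180 300 20 0.0 0.0
380 -180 300 35 10.5 2.8
380 -180 300 
[... 332 characters left out ...]
-260 420 35 0.0 0.0
380 -260 420 50 0.0 0.0
420 -100 300 20 0.0 0.0
420 -100 300 35 12.4 3.3
420 -100 300 50 49.1 13.4
420 -100 350 20 0.0 0.0
420 -100 350 35 0.0 0.0
420 -100 350 50 32.8 8.9
420 -100 420 20 0.0 0.0
420 -100 420 35 0.0 0.0
420 -100 420 50 9.8 2.6
420 -180 300 20 0.0 0.0
420 -180 300 35 8.0 2.2
420 -180 300 50 42.6 12.2
420 -180 350 20 0.0 0.0
420 -180 350 35 0.0 0.0
420 -180 350 50 27.9 7.9
420 -180 420 20 0.0 0.0
420 -180 420 35 0.0 0.0
420 -180 420 50 6.6 1.9
420 -260 300 20 0.0 0.0
420 -260 300 35 0.4 0.1
420 -260 300 50 31.8 9.6
420 -260 350 20 0.0 0.0
420 -260 350 35 0.0 0.0
420 -260 350 50 19.0 5.8
420 -260 420 20 0.0 0.0
420 -260 420 35 0.0 0.0
420 -260 420 50 0.4 0.1
```

```bash
cat >> kin.py <<'E'
def rel(s,pos,R):
    Rc=np.array(s["eef_rot"]);
    return np.r_[Rc.T@(np.array(pos)-s["position"])/150, Ro.from_matrix(Rc.T@R).as_rotvec()/(np.pi/2)].round(3)
E
python3 - <<'E'
from h import *; from kin import *
s=read_state()
R=tool(30,-.1);print(ik(np.array([360,-180,400.]),R,s["joint_pos"],1)); print(rel(s,[360,-180,400],R))
E
```

```text
(np.float64(2.8717965613997677e-06), array([-0.0869,  0.0485,  0.6894,  2.1432, -0.5333,  0.5533, -0.6761]), np.float64(0.0006916369176023344), np.float64(0.0001822365927282463))
[ 0.306  1.145 -0.625 -0.043  0.117  0.075]
```

>>> {"api": "step_arm", "payload": {"commands": [[[0.3, 1, -0.62, -0.04, 0.12, 0.075, 0], [0.3, 1, -0.62, -0.04, 0.12, 0.075, 0], [0.3, 1, -0.62, -0.04, 0.12, 0.075, 0], [0.3, 1, -0.62, -0.04, 0.12, 0.075, 0], [0.3, 1, -0.62, -0.04, 0.12, 0.075, 0], [0.3, 1, -0.62, -0.04, 0.12, 0.075, 0]]]}}

```text
time: 3.35
position: [359.4, -159.2, 400.7]
eef_rot: [[0.859, -0.099, 0.503], [-0.087, -0.995, -0.047], [0.505, -0.003, -0.863]]
contact_force: [0.1, -0.4, -0.4]
grip_width: -0.2
```

```bash
python3 -c "
from h import *
st();pic('w5')"; python3 fit.py
```

```text
t 3.35 q [-0.2276  0.012   0.738   2.1733 -0.4468  0.5102 -0.82  ] p [ 359.4467 -159.2494  400.6929] F [ 0.1471 -0.4384 -0.3661] w -0.21914736991716338
[[ 0.8588 -0.099   0.5026]
 [-0.087  -0.9951 -0.0475]
 [ 0.5049 -0.0029 -0.8632]]
6.476363718322907e-08 [ -0.0172  -9.9957 313.0074   0.0303 -21.5434 520.9283  -0.0153  -0.4089
 289.9707   0.011   -0.004  309.0982]
[[-0.0018 -0.001  -0.0017]
 [-0.0017 -0.0013 -0.0051]
 [ 0.0016 -0.0026 -0.0037]
 [ 0.0022  0.0035  0.0038]
 [-0.0021 -0.0001  0.0001]
 [ 0.0017  0.0027  0.0063]] [0.     0.     0.     0.     0.     0.0003]
```

View pics/w5.png

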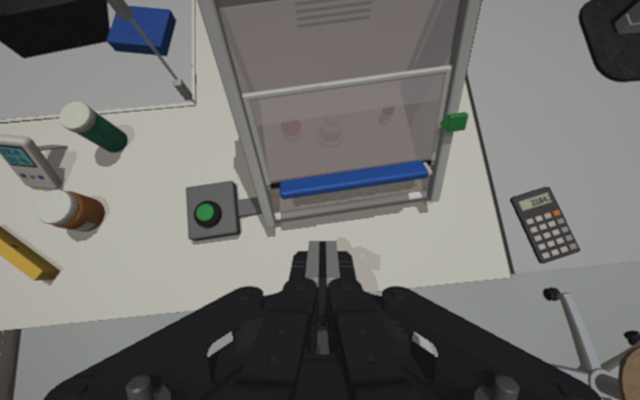

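Run:
```python
import cv2
a=cv2.imread("pics/w5.png")[50:250,170:490]; cv2.imwrite("pics/w5z.png",cv2.resize(a,(800,500),interpolation=cv2.INTER_CUBIC))
a=cv2.imread("pics/w4.png")[0:200,260:640]; cv2.imwrite("pics/w4z.png",cv2.resize(a,(760,400),interpolation=cv2.INTER_CUBIC))
```

```text
(no output)
```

View pics/w5z.png

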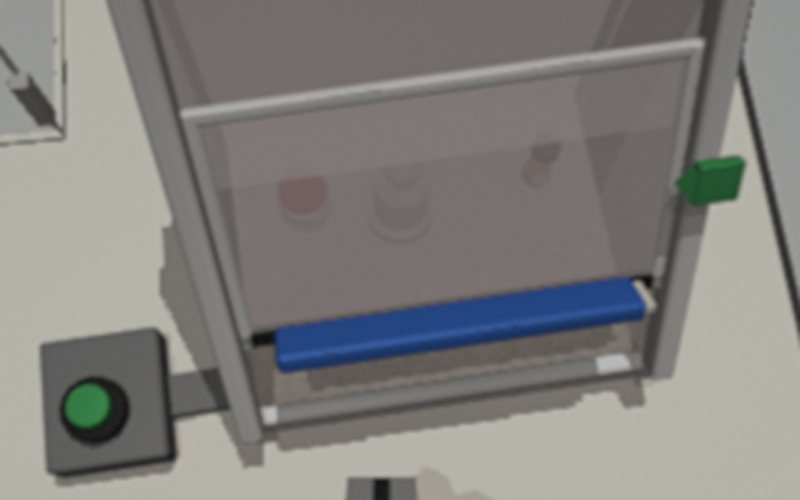

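View pics/w4z.png

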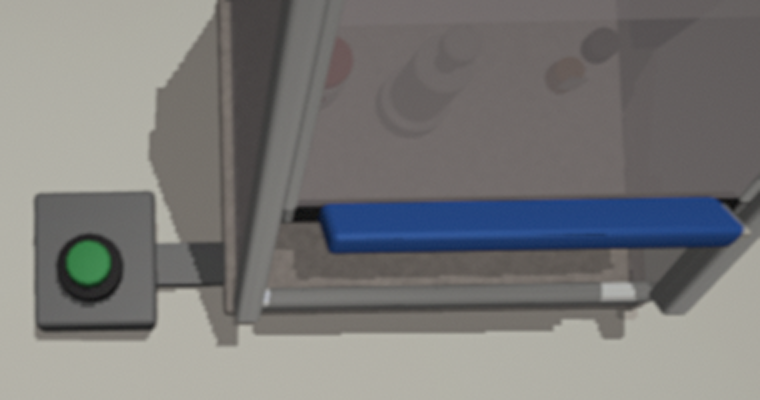

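```bash
cat > lip.py <<'E'
from h import *; from kin import rz
from scipy.optimize import least_squares
a=np.radians(55)
def axes(yaw):
    z=np.array([np.cos(a),0,np.sin(a)]);x=np.array([np.sin(a),0,-np.cos(a)]);y=np.array([0,1,0])
    return rz(yaw)@np.c_[x,y,z]
C=np.array([[-16,110,-7],[-16,-110,-7],[16,110,7],[16,-110,7]],float)
def fitlip(obs):
    def f(p):
        A=axes(p[3]);r=[]
        for d,uv in obs:
            for c,o in zip(C,uv):
                if o is not None: r+=list(proj(d,p[:3]+A@c)-o)
        return r
    o=least_squares(f,[500,-200,80,-.05],x_scale=[100,100,100,.1]);return o.x,np.array(o.fun)
E
python3 - <<'E'
from lip import *
w4=load("w4");w5=load("w5")
u5=[(284,197.2),(428,174.8),(280.8,181.2),(422.8,162)]
u4=[(426,126),(626,121.5),(421,103),(620,99)]
for ob in([(w5,u5),(w4,u4)],[(w5,u5)],[(w4,u4)]):
    p,r=fitlip(ob);print(p,r.round(1))
p,r=fitlip([(w5,u5),(w4,u4)])
A=axes(p[3]);c,rr=ray(w5,440.8,123.2)
# tip at unknown x' : list
for xo in(-20,-10,0,10):
    n=A[:,0];X=c+rr*((p[:3]+n*xo-c)@n)/(rr@n);print(xo,A.T@(X-p[:3]))
# button: triangulate
b=[(w4,260+88/2,262/2),(w5,170+87/2.5,50+405/2.5),(load('w3'),403,71)]
M=0;v=0
for d,u,w in b:
    c,r=ray(d,u,w);r/=np.linalg.norm(r);Q=np.eye(3)-np.outer(r,r);M=M+Q;v=v+Q@c
X=np.linalg.solve(M,v);print("button",X,[proj(d,X)-[u,w] for d,u,w in b])
E
```

```text
[ 486.7638 -220.6328  111.9378    0.0547] [-0.3  2.8  2.3  2.9  0.6 -1.9  0.7 -4.  -1.5  2.3  0.1  2.9  0.7 -2.9
 -1.7 -2.9]
[ 489.0151 -220.3435  104.6776    0.0504] [-0.1  2.1  0.2  3.3  0.9 -2.2 -1.  -3.4]
[ 486.9178 -221.7625  111.1672    0.0564] [-0.6  2.6  0.5  2.9  1.4 -2.6 -1.3 -2.9]
-20 [ -20.     -109.2413   85.0459]
-10 [ -10.     -114.4171   79.0182]
0 [  -0.     -119.5928   72.9906]
10 [  10.     -124.7685   66.963 ]
button [473.0447  26.9336  50.3521] [array([-0.3846,  0.1203]), array([ 0.1962, -0.3276]), array([0.1126, 0.3249])]
```

Run:
```python
import lip
from lip import *
w4=load("w4");w5=load("w5")
u5=[(284,197.2),(428,174.8),(280.8,181.2),(422.8,162)]
u4=[(426,126),(626,121.5),(421,103),(620,99)]
for xb in(16,8,4,0,-4,-16):
    lip.C[2:,0]=xb
    p,r=fitlip([(w5,u5),(w4,u4)]);print(xb,p,r.round(1))
p,r=fitlip([(w5,u5[:2]),(w4,u4[:2])]);print(p,r.round(1))
```

```text
16 [ 486.7638 -220.6328  111.9378    0.0547] [-0.3  2.8  2.3  2.9  0.6 -1.9  0.7 -4.  -1.5  2.3  0.1  2.9  0.7 -2.9
 -1.7 -2.9]
8 [ 489.5705 -220.0862  110.524     0.056 ] [-0.7  1.3  1.2  1.4  0.4 -0.1  1.7 -2.5 -2.3  0.3 -1.6  0.6  1.3 -0.6
  0.8 -0.8]
4 [ 491.0468 -219.8617  109.6752    0.0564] [-0.8  0.5  0.7  0.6  0.3  0.8  2.1 -1.8 -2.7 -0.8 -2.6 -0.5  1.6  0.6
  2.   0.2]
0 [ 492.5722 -219.671   108.7308    0.0567] [-1.  -0.3  0.2 -0.2  0.3  1.7  2.6 -1.  -3.1 -1.9 -3.6 -1.6  1.9  1.7
  3.2  1.3]
-4 [ 494.1472 -219.5153  107.6903    0.0567] [-1.  -1.2 -0.3 -1.   0.2  2.5  3.1 -0.3 -3.5 -3.  -4.6 -2.8  2.3  2.9
  4.3  2.4]
-16 [ 499.171  -219.2666  103.9895    0.056 ] [-1.2 -3.8 -1.8 -3.3  0.4  5.   4.6  2.  -4.6 -6.5 -8.  -6.1  3.4  6.1
  7.4  5.8]
[ 490.5778 -221.1974  110.9267    0.0586] [ 0.   0.6  1.9  0.4 -1.1 -0.4 -0.2 -0.6]
```

Run:
```python
from h import *; from kin import *; from lip import axes
q=read_state()["joint_pos"]
p=np.array([490.5,-220.5,110.]);A=axes(.056)
for s in(-40,-15,80):
  for pitch in(35,45,55,65):
    for roll in(0,1.57,-1.57):
      X=p+A@np.array([0,0,s-18.])
      b=ik(X,tool(pitch,.056,roll),q,40)
      b1=ik(X,tool(pitch,.056,roll),q,1)
      print(s,pitch,roll,b[2].round(1),b[3].round(1),b[1],"loc",b1[2].round(1),b1[3].round(1),b1[1])
```

```text
-40 35 0 0.4 0.1 [ 1.2373  1.4677 -1.53    2.3828  2.1006  1.2117 -2.79  ] loc 39.3 13.2 [ 0.9401  0.9224 -0.4967  2.0441 -1.42    0.04    0.6238]
-40 35 1.57 39.3 13.2 [ 0.9401  0.9224 -0.4967  2.0441 -1.42    0.04   -0.9462] loc 39.3 13.2 [ 0.9401  0.9224 -0.4967  2.0441 -1.42    0.04   -0.9462]
-40 35 -1.57 0.0 0.0 [ 1.1566  1.2505 -1.1538  2.3876  2.3644  0.9043 -1.5411] loc 0.0 0.0 [ 1.1567  1.2505 -1.1538  2.3876  2.3644  0.9043 -1.541 ]
-40 45 0 11.6 2.0 [ 1.3259  1.5716 -1.53    2.41    2.2878  1.1555 -2.7461] loc 52.1 17.7 [ 1.1947  1.0522 -0.7299  2.0303 -1.42    0.04    0.8484]
-40 45 1.57 52.1 17.7 [ 1.1948  1.0522 -0.7299  2.0303 -1.42    0.04   -0.7216] loc 52.1 17.7 [ 1.1948  1.0522 -0.7299  2.0303 -1.42    0.04   -0.7216]
-40 45 -1.57 11.6 2.0 [ 1.3259  1.5716 -1.53    2.41    2.2878  1.1555 -1.1761] loc 11.6 2.0 [ 1.3259  1.5716 -1.53    2.41    2.2878  1.1555 -1.1761]
-40 55 0 20.8 3.4 [ 1.437   1.7227 -1.53    2.41    2.472   1.0591 -2.6332] loc 59.8 20.3 [ 1.4429  1.2896 -0.9489  2.0215 -1.42    0.04    1.1595]
-40 55 1.57 59.8 20.3 [ 1.4429  1.2896 -0.9489  2.021
[... 3580 characters left out ...]
 1.9801 -1.42    0.04   -0.8148] loc 47.8 16.6 [ 1.1994  0.9514 -0.8834  1.9801 -1.42    0.04   -0.8148]
80 55 -1.57 0.0 0.0 [ 1.2308  1.3217 -1.4103  2.4008  2.5414  1.0121 -1.5462] loc 0.0 0.0 [ 1.2308  1.3217 -1.4103  2.4008  2.5414  1.0121 -1.5462]
80 65 0 20.3 4.8 [ 1.372   1.5962 -1.53    2.3708  2.6558  0.9427 -2.79  ] loc 57.5 20.0 [ 1.4014  1.2038 -1.1081  1.9692 -1.42    0.04    1.0512]
80 65 1.57 57.5 20.0 [ 1.4015  1.2039 -1.1081  1.9693 -1.42    0.04   -0.5188] loc 57.5 20.0 [ 1.4015  1.2039 -1.1081  1.9693 -1.42    0.04   -0.5188]
80 65 -1.57 10.0 1.5 [ 1.3121  1.5408 -1.53    2.41    2.6649  1.0488 -1.3716] loc 10.0 1.5 [ 1.3121  1.5408 -1.53    2.41    2.6649  1.0488 -1.3716]
```

```bash
cat >> kin.py <<'E'
def ikz(pos,zd,q0,n=1,seed=0,w=.003,m=.06):
    rng=np.random.default_rng(seed);out=[]
    for k in range(n):
        qs=q0 if k==0 else rng.uniform(LO,HI)
        qs=np.clip(qs,LO+m+.01,HI-m-.01)
        def f(q):
            t,R=fk(q,P);return np.r_[(t-pos)/100,np.cross(R[:,2],zd)*3,(1-R[:,2]@zd)*3,(q-q0)*w]
        o=least_squares(f,qs,bounds=(LO+m,HI-m));e=f(o.x)
        out.append((np.linalg.norm(e[:3])*100,np.degrees(np.linalg.norm(e[3:7])/3),o.x))
    return out
E
python3 - <<'E'
from h import *; from kin import *; from lip import axes
q=read_state()["joint_pos"]
p=np.array([490.5,-220.5,110.]);A=axes(.056)
for yaw in(-1.2,-.9,-.6,-.3):
  for pitch in(35,45,55):
    for s in(-35,80):
      X=p+A@np.array([0,0,s-18.])
      zd=tool(pitch,yaw)[:,2]
      o=[x for x in ikz(X,zd,q,30) if x[0]<1 and x[1]<.5]
      o1=ikz(X,zd,q,1)[0]
      o.sort(key=lambda x:np.abs(x[2]-q)[:6].max())
      print(yaw,pitch,s,"dz",(zd@A[:,2]).round(2),len(o),o[0][2] if o else None,"loc",o1[0].round(1),o1[1].round(1))
E
```

```text
-1.2 35 -35 dz -0.57 23 [ 0.1533  0.967  -0.1603  2.2766  2.0328  0.7711 -0.8245] loc 23.8 8.0
-1.2 35 80 dz -0.57 25 [-0.3394  0.9151  0.7539  2.0283 -0.6032  0.06   -0.8242] loc 0.0 0.0
-1.2 45 -35 dz -0.45 24 [ 0.013   1.063  -0.085   2.3398  2.0775  0.9609 -0.8244] loc 31.4 10.6
-1.2 45 80 dz -0.45 26 [-0.1612  0.852   0.2235  2.1043  1.727   0.5724 -0.8245] loc 0.0 0.0
-1.2 55 -35 dz -0.32 26 [-0.1291  1.1834  0.0119  2.3676  2.0554  1.0988 -0.8244] loc 0.0 0.0
-1.2 55 80 dz -0.32 26 [-0.2285  0.9408  0.2105  2.1615  1.8308  0.7832 -0.8244] loc 0.0 0.0
-0.9 35 -35 dz -0.48 0 None loc 41.4 14.1
-0.9 35 80 dz -0.48 23 [ 0.1947  0.7451 -0.1388  2.1551  1.9503  0.555  -0.8245] loc 14.6 5.0
-0.9 45 -35 dz -0.35 0 None loc 55.3 19.0
-0.9 45 80 dz -0.35 24 [ 0.1272  0.817  -0.1536  2.2818  2.166   0.8457 -0.8245] loc 30.2 10.4
-0.9 55 -35 dz -0.2 0 None loc 64.2 22.3
-0.9 55 80 dz -0.2 25 [ 0.0092  0.9294 -0.0725  2.3838  2.2611  1.1107 -0.8244] loc 42.9 15.0
-0.6 35 -35 dz -0.41 0 None loc 51.8 17.8
-0.6 35 80 dz -0.41 21 [ 0.4821  0.7582 -0.4542  2.2352  2.2092  0.6551 -0.8245] loc 25.2 8.7
-0.6 45 -35 dz -0.26 0 None loc 71.5 25.0
-0.6 45 80 dz -0.26 22 [ 0.6043  0.9184 -0.8049  2.39    2.2659  1.1877 -0.8278] loc 45.4 15.9
-0.6 55 -35 dz -0.1 0 None loc 88.4 31.6
-0.6 55 80 dz -0.1 0 None loc 64.0 22.8
-0.3 35 -35 dz -0.36 0 None loc 51.9 17.8
-0.3 35 80 dz -0.36 19 [ 0.7655  0.8153 -0.7406  2.2447  2.295   0.6435 -0.8245] loc 27.0 9.3
-0.3 45 -35 dz -0.2 0 None loc 71.5 25.0
-0.3 45 80 dz -0.2 0 None loc 48.1 16.9
-0.3 55 -35 dz -0.03 0 None loc 88.4 31.6
-0.3 55 80 dz -0.03 0 None loc 68.2 24.4
```

Run:
```python
from h import *; from kin import *; from lip import axes
q=read_state()["joint_pos"]
p=np.array([490.5,-220.5,110.]);A=axes(.056)
for y in(40,0,-70):
 for yaw in(-.8,-.4,0.05,.4):
  for pitch in(10,15,20,25,30):
   res=[]
   for s in(-30,0,80):
      T=tool(pitch,yaw);zd=T[:,2]
      X=p+A@np.array([-16,y,s-7.])+8*zd-11*T[:,0]
      o1=ikz(X,zd,q,1,m=.05)[0]
      res.append((o1[0].round(1),o1[1].round(1),o1[2][[2,4,5]]))
   print(y,yaw,pitch,(zd@A[:,2]).round(2),*res)
```

```text
40 -0.8 10 -0.74 (np.float64(0.0), np.float64(0.0), array([ 0.1839, -1.1905,  0.05  ])) (np.float64(0.0), np.float64(0.0), array([ 0.257 , -0.6199,  0.1611])) (np.float64(0.0), np.float64(0.0), array([ 0.5065, -0.5613,  0.4879]))
40 -0.8 15 -0.69 (np.float64(9.5), np.float64(3.0), array([ 0.2519, -1.41  ,  0.05  ])) (np.float64(1.9), np.float64(0.6), array([ 0.2671, -1.41  ,  0.05  ])) (np.float64(0.0), np.float64(0.0), array([ 0.4775, -0.5708,  0.3293]))
40 -0.8 20 -0.64 (np.float64(19.4), np.float64(6.2), array([ 0.3227, -1.41  ,  0.05  ])) (np.float64(11.8), np.float64(3.8), array([ 0.3394, -1.41  ,  0.05  ])) (np.float64(0.0), np.float64(0.0), array([ 0.4279, -0.5353,  0.1603]))
40 -0.8 25 -0.58 (np.float64(28.9), np.float64(9.4), array([ 0.4011, -1.41  ,  0.05  ])) (np.float64(21.3), np.float64(6.9), array([ 0.4184, -1.41  ,  0.05  ])) (np.float64(1.1), np.float64(0.3), array([ 0.4667, -1.41  ,  0.05  ]))
40 -0.8 30 -0.52 (np.float64(37.9), np.float64(12.4), array([ 0.4877, -1.41  ,  0.05  ])) (np.float64(30.5), np.float64(10.0), array([ 0.5044, -1.41  ,  0.05  ])) (np.float64(1
[... 12024 characters left out ...]
 0.7395]))
-70 0.4 20 -0.59 (np.float64(0.0), np.float64(0.0), array([ 0.3717, -1.41  ,  0.6124])) (np.float64(0.0), np.float64(0.0), array([ 0.3762, -1.2801,  0.6256])) (np.float64(0.0), np.float64(0.0), array([ 0.3889, -0.9836,  0.7168]))
-70 0.4 25 -0.51 (np.float64(0.0), np.float64(0.0), array([-0.0318, -1.41  ,  0.3739])) (np.float64(0.0), np.float64(0.0), array([ 0.3044, -1.41  ,  0.6336])) (np.float64(0.0), np.float64(0.0), array([ 0.3729, -1.1445,  0.726 ]))
-70 0.4 30 -0.44 (np.float64(0.0), np.float64(0.0), array([-0.4304, -1.41  ,  0.1395])) (np.float64(0.0), np.float64(0.0), array([-0.0926, -1.41  ,  0.4095])) (np.float64(0.0), np.float64(0.0), array([ 0.3779, -1.3051,  0.7722]))
```

Run:
```python
from h import *; from kin import *
s=read_state();q=s["joint_pos"]
R=tool(13,.05);X=[425,-290,250]
print(ik(np.array(X),R,q)[1:]);print(rel(s,X,R))
```

```text
(array([ 0.3822,  0.56  ,  0.4068,  1.8702, -0.6153,  0.673 , -0.3331]), np.float64(0.00033641665300614663), np.float64(0.00010474125431512115))
[-0.046  0.841  1.121  0.033 -0.191 -0.089]
```

>>> {"api": "step_arm", "payload": {"commands": [[[-0.046, 0.84, 1, 0.03, -0.19, -0.09, 0], [-0.046, 0.84, 1, 0.03, -0.19, -0.09, 0], [-0.046, 0.84, 1, 0.03, -0.19, -0.09, 0], [-0.046, 0.84, 1, 0.03, -0.19, -0.09, 0], [-0.046, 0.84, 1, 0.03, -0.19, -0.09, 0], [-0.046, 0.84, 1, 0.03, -0.19, -0.09, 0], [-0.046, 0.84, 1, 0.03, -0.19, -0.09, 0], [-0.046, 0.84, 1, 0.03, -0.19, -0.09, 0]]]}}

```text
time: 4.07
position: [415.0, -287.4, 263.0]
eef_rot: [[0.974, 0.05, 0.221], [0.049, -0.999, 0.01], [0.221, 0.001, -0.975]]
contact_force: [-0.9, 0.5, -0.3]
grip_width: 0.2
```

```bash
python3 -c "
from h import *
st();pic('w6')"
```

```text
t 4.0667 q [ 0.256   0.5717  0.6435  1.8793 -0.7478  0.775  -0.1829] p [ 414.9737 -287.3713  262.9595] F [-0.9391  0.4896 -0.2753] w 0.21753265544387204
[[ 0.974   0.0501  0.2211]
 [ 0.0491 -0.9987  0.01  ]
 [ 0.2214  0.0011 -0.9752]]
```

View pics/w6.png

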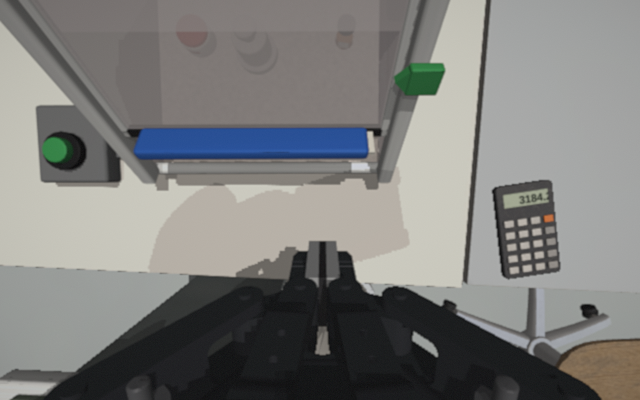

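Run:
```python
import cv2
a=cv2.imread("pics/w6.png")[40:200,120:460]; cv2.imwrite("pics/w6z.png",cv2.resize(a,None,fx=2.35,fy=2.35,interpolation=cv2.INTER_CUBIC))
```

```text
(no output)
```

View pics/w6z.png

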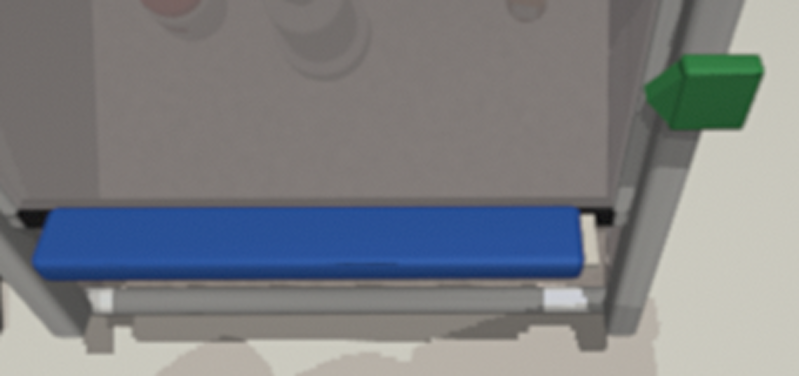

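Run:
```python
import lip
from lip import *
w4=load("w4");w5=load("w5");w6=load("w6")
u5=[(284,197.2),(428,174.8),(280.8,181.2),(422.8,162)]
u4=[(426,126),(626,121.5),(421,103),(620,99)]
u6=[(135.3,157),(366.8,157.9),(142.1,128.5),(366,127.7)]
for xb in(16,8,4):
    lip.C[2:,0]=xb
    p,r=fitlip([(w5,u5),(w4,u4),(w6,u6)]);print(xb,p,r.round(1))
    p,r=fitlip([(w5,u5),(w6,u6)]);print(xb,p,r.round(1))
    b=[(w5,440.8,123.2),(w6,394.5,80)]
    M=0;v=0
    for d,u,w in b:
        c,k=ray(d,u,w);k/=np.linalg.norm(k);Q=np.eye(3)-np.outer(k,k);M=M+Q;v=v+Q@c
    X=np.linalg.solve(M,v);print("mark",X,[proj(d,X)-[u,w] for d,u,w in b],axes(p[3]).T@(X-p[:3]))
```

```text
16 [ 486.0123 -218.1673  114.8287    0.0513] [-2.3  2.7  1.4  3.2 -1.3 -2.1 -0.1 -3.8 -3.   1.9  0.3  3.1 -0.7 -3.6
 -1.4 -3.   2.9  3.9  2.   2.6 -1.3 -2.8  2.  -2.4]
16 [ 486.5065 -217.2195  112.8358    0.0484] [-2.9  2.6  0.3  3.6 -1.7 -2.2 -1.1 -3.4  3.   3.1  0.7  2.4 -1.  -3.4
  0.8 -2.3]
mark [ 532.9865 -336.1828  175.5218] [array([0.173 , 0.2188]), array([-0.2144, -0.4594])] [  -2.6394 -121.0723   74.6774]
8 [ 489.0071 -217.9373  113.0943    0.0519] [-2.4  1.1  0.5  1.6 -1.3 -0.4  1.  -2.4 -3.6 -0.3 -1.4  0.8  0.1 -1.4
  1.1 -0.9  3.7  0.9  1.7 -0.6 -2.9  0.5  2.4  0.8]
8 [ 489.4759 -217.191   111.5561    0.0484] [-2.9  0.8 -0.4  1.9 -1.7 -0.6  0.2 -2.   3.8  0.1  0.6 -0.6 -2.7 -0.2
  1.4  0.9]
mark [ 532.9865 -336.1828  175.5218] [array([0.173 , 0.2188]), array([-0.2144, -0.4594])] [  -5.806  -120.9578   74.0223]
4 [ 490.5552 -217.8307  112.1247    0.0521] [-2.5  0.2 -0.   0.8 -1.3  0.5  1.5 -1.6 -3.9 -1.5 -2.4 -0.4  0.4 -0.2
  2.3  0.2  4.2 -0.6  1.5 -2.1 -3.7  2.2  2.5  2.4]
4 [ 491.0151 -217.158   110.7486    0.0484] [-2.9 -0.1 -0.8  1.1 -1.6  0.2  0.8 -1.3  4.3 -1.5  0.6 -2.1 -3.5  1.4
  1.7  2.5]
mark [ 532.9865 -336.1828  175.5218] [array([0.173 , 0.2188]), array([-0.2144, -0.4594])] [  -7.5332 -120.9177   73.7986]
```

```bash
cat > plan.py <<'E'
from h import *; from kin import *; from lip import axes
p=np.array([489.,-218.,112.]);A=axes(.05)
def tcp(s,y=-40,pitch=15,yaw=.05,up=12,face=11):
    T=tool(pitch,yaw);return p+A@np.array([-16,y,s-7.])+up*T[:,2]-face*T[:,0],T
if __name__=="__main__":
    s=read_state();q=s["joint_pos"]
    for pitch in(12,15):
      for yaw in(.05,.2):
        qq=q;print(pitch,yaw)
        for sl in(-35,-20,0,40,75):
            X,T=tcp(sl,pitch=pitch,yaw=yaw);b=ik(X,T,qq);qq=b[1];print(sl,X,b[2].round(2),b[3].round(2),qq)
    X,T=tcp(-32,pitch=13);print(rel(s,X,T))
E
python3 plan.py
```

```text
12 0.05
-35 [ 445.5947 -260.2221   72.748 ] 0.0 0.0 [ 0.5488  0.8506 -0.0232  2.0426 -0.9286  0.122  -0.0694]
-20 [ 454.1875 -259.7921   85.0353] 0.0 0.0 [ 0.497   0.832   0.0515  2.0142 -0.9098  0.193  -0.1052]
0 [ 465.6447 -259.2188  101.4184] 0.0 0.0 [ 0.4354  0.8115  0.1393  1.9743 -0.876   0.2798 -0.1609]
40 [ 488.5591 -258.0721  134.1844] 0.0 0.0 [ 0.3382  0.7802  0.2744  1.8873 -0.7985  0.431  -0.2795]
75 [ 508.6092 -257.0688  162.8548] 0.0 0.0 [ 0.274   0.7605  0.362   1.8037 -0.7378  0.5494 -0.375 ]
12 0.2
-35 [ 445.7491 -261.451    72.748 ] 0.0 0.0 [ 0.5531  0.8553  0.0018  2.0179 -0.9029  0.184   0.0668]
-20 [ 454.342  -261.021    85.0353] 0.0 0.0 [ 0.5068  0.8374  0.0668  1.9896 -0.8817  0.2491  0.0283]
0 [ 465.7992 -260.4477  101.4184] 0.0 0.0 [ 0.4517  0.8171  0.143   1.9498 -0.8482  0.3293 -0.0276]
40 [ 488.7135 -259.301   134.1844] 0.0 0.0 [ 0.3635  0.7853  0.2618  1.8632 -0.7759  0.472  -0.1425]
75 [ 508.7636 -258.2977  162.8548] 0.0 0.0 [ 0.304   0.7648  0.3401  1.7799 -0.7195  0.5859 -0.2352]
15 0.05
-35 [ 446.3391 -260.1849   72.3347] 0.79 0.26 [ 0.6357  0.8531 -0
[... 299 characters left out ...]
8  0.3371  1.9341 -1.0693  0.4364 -0.0018]
75 [ 509.3536 -257.0315  162.4414] 0.0 0.0 [ 0.2438  0.7689  0.4456  1.8526 -0.9703  0.5537 -0.1405]
15 0.2
-35 [ 446.4795 -261.3029   72.3347] 0.0 0.0 [ 0.6751  0.8594 -0.1766  2.0512 -0.769   0.0691 -0.0357]
-20 [ 455.0724 -260.8729   84.622 ] 0.0 0.0 [ 0.6324  0.8358 -0.1196  2.0236 -0.7656  0.1311 -0.0577]
0 [ 466.5296 -260.2996  101.005 ] 0.0 0.0 [ 0.5774  0.8085 -0.0462  1.9848 -0.7515  0.2113 -0.0958]
40 [ 489.444  -259.1529  133.7711] 0.0 0.0 [ 0.4816  0.7658  0.0787  1.9004 -0.7013  0.3589 -0.1914]
75 [ 509.4941 -258.1496  162.4414] 0.0 0.0 [ 0.4135  0.7387  0.165   1.8193 -0.6544  0.4772 -0.2763]
[-0.063 -0.17   1.279  0.001  0.001  0.001]
```

>>> {"api": "step_arm", "payload": {"commands": [[[-0.1, -0.17, 1, 0, 0, 0, 0], [-0.1, -0.17, 1, 0, 0, 0, 0], [-0.1, -0.17, 1, 0, 0, 0, 0], [-0.1, -0.17, 1, 0, 0, 0, 0], [-0.1, -0.17, 1, 0, 0, 0, 0], [-0.1, -0.17, 1, 0, 0, 0, 0], [-0.1, -0.17, 1, 0, 0, 0, 0]]]}}

```text
time: 4.7
position: [433.7, -262.5, 117.3]
eef_rot: [[0.973, 0.049, 0.227], [0.049, -0.999, 0.007], [0.227, 0.004, -0.974]]
contact_force: [-1.1, 0.1, 1.2]
grip_width: 0.4
```

```bash
python3 -c "
from plan import *
s=st();pic('w7')
for sl in(-32,-10,0,20,40,60,75):
  X,T=tcp(sl,pitch=13);print(sl,rel(s,X,T))"
```

```text
t 4.7 q [ 0.4223  0.7715  0.2429  2.0677 -1.1896  0.3232  0.2029] p [ 433.7311 -262.4986  117.3279] F [-1.0922  0.1148  1.1735] w 0.4203643733935545
[[ 0.9727  0.0492  0.2268]
 [ 0.049  -0.9988  0.0069]
 [ 0.2269  0.0044 -0.9739]]
-32 [ 0.027 -0.013  0.295  0.003 -0.001  0.   ]
-10 [ 0.136 -0.012  0.198  0.003 -0.001  0.   ]
0 [ 0.185 -0.012  0.153  0.003 -0.001  0.   ]
20 [ 0.285 -0.011  0.064  0.003 -0.001  0.   ]
40 [ 0.384 -0.011 -0.025  0.003 -0.001  0.   ]
60 [ 0.483 -0.011 -0.114  0.003 -0.001  0.   ]
75 [ 0.558 -0.01  -0.181  0.003 -0.001  0.   ]
```

View pics/w7.png

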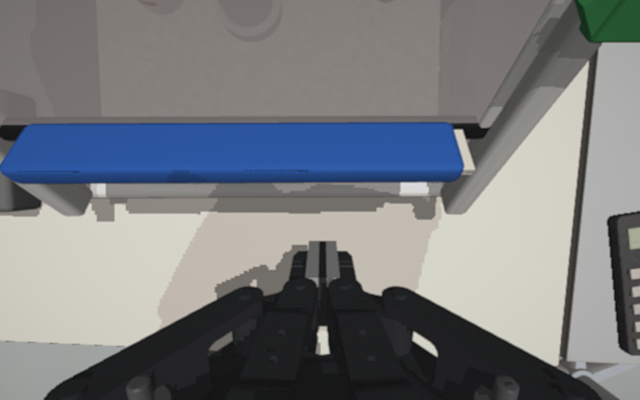

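Run:
```python
import lip
from lip import *
w5=load("w5");w6=load("w6");w7=load("w7")
u5=[(284,197.2),(428,174.8),(280.8,181.2),(422.8,162)]
u6=[(135.3,157),(366.8,157.9),(142.1,128.5),(366,127.7)]
u7=[(3,182),(465,182),(28,124),(457,123)]
for xb in(16,10,6):
    lip.C[2:,0]=xb
    for ob in([(w7,u7)],[(w6,u6),(w7,u7)],[(w5,u5),(w6,u6),(w7,u7)]):
        p,r=fitlip(ob);print(xb,p,r.round(1))
print(proj(w7,[473,-258,115.5]))
```

```text
16 [ 485.5219 -218.3248  116.8676    0.0479] [ 8.4  4.8 -2.6  5.  -7.3 -5.9  1.3 -4.2]
16 [ 485.6607 -218.0117  116.5273    0.048 ] [ 1.6  3.8  2.   3.2 -2.4 -3.1  2.2 -2.   8.5  4.4 -3.5  4.7 -7.3 -6.
  0.4 -4.4]
16 [ 485.6697 -218.0552  116.442     0.0482] [-2.6  2.5  1.7  3.4 -1.5 -2.4  0.3 -3.8  1.7  3.8  2.1  3.2 -2.3 -3.1
  2.2 -2.   8.7  4.5 -3.5  4.6 -7.1 -6.   0.4 -4.4]
10 [ 487.7259 -218.3507  115.6355    0.0478] [ 10.9   0.2  -3.3   0.5 -11.   -1.2   3.3   0.5]
10 [ 487.8821 -218.0403  115.3277    0.0479] [  2.4   1.5   2.    1.   -3.5  -0.7   2.6   0.5  10.9  -0.2  -4.2   0.1
 -11.   -1.4   2.5   0.3]
10 [ 487.8865 -218.0652  115.2363    0.0481] [ -2.6   1.2   1.2   2.2  -1.4  -1.2   1.2  -2.7   2.5   1.5   2.    0.9
  -3.5  -0.6   2.6   0.5  11.1  -0.1  -4.2   0.1 -10.8  -1.3   2.4   0.2]
6 [ 489.2558 -218.3398  114.6822    0.0478] [ 12.7  -3.   -3.9  -2.6 -13.3   1.9   4.6   3.6]
6 [ 489.4191 -218.0307  114.393     0.0479] [  2.9  -0.1   1.9  -0.6  -4.2   1.    2.9   2.2  12.7  -3.3  -4.8  -3.
 -13.4   1.7   3.7   3.3]
6 [ 489.4204 -218.0472  114.3001    0.0481] [ -2.6   0.3   0.8   1.4  -1.3  -0.4   1.8  -1.9   3.   -0.    1.9  -0.6
  -4.2   1.    2.9   2.1  12.9  -3.3  -4.8  -3.  -13.1   1.7   3.6   3.3]
[317.6861 181.2993]
```

>>> {"api": "step_arm", "payload": {"commands": [[[0.027, -0.012, 0.295, 0, 0, 0, 0], [0.027, -0.012, 0.295, 0, 0, 0, 0], [0.052, -0.012, 0.273, 0, 0, 0, 0], [0.077, -0.012, 0.251, 0, 0, 0, 0], [0.101, -0.012, 0.229, 0, 0, 0, 0], [0.126, -0.012, 0.207, 0, 0, 0, 0], [0.146, -0.012, 0.189, 0, 0, 0, 0], [0.166, -0.012, 0.171, 0, 0, 0, 0]]]}}

```text
time: 5.42
position: [463.7, -259.1, 97.3]
eef_rot: [[0.973, 0.049, 0.226], [0.049, -0.999, 0.007], [0.226, 0.004, -0.974]]
contact_force: [-3.4, -0.1, -4.1]
grip_width: 0.1
```

```bash
python3 -c "
from plan import *
s=st();pic('w8')
for sl in(0,20,40,60,75):
  X,T=tcp(sl,pitch=13);print(sl,rel(s,X,T))"
```

```text
t 5.4167 q [ 0.3787  0.83    0.2544  2.0038 -1.1989  0.3321  0.1617] p [ 463.7379 -259.0745   97.3216] F [-3.364  -0.1378 -4.0703] w 0.07051331908663809
[[ 0.9728  0.0492  0.2262]
 [ 0.0488 -0.9988  0.0074]
 [ 0.2263  0.0039 -0.974 ]]
0 [ 0.02   0.002 -0.022  0.003 -0.001  0.   ]
20 [ 0.119  0.002 -0.112  0.003 -0.001  0.   ]
40 [ 0.218  0.002 -0.201  0.003 -0.001  0.   ]
60 [ 0.318  0.003 -0.29   0.003 -0.001  0.   ]
75 [ 0.392  0.003 -0.356  0.003 -0.001  0.   ]
```

View pics/w8.png

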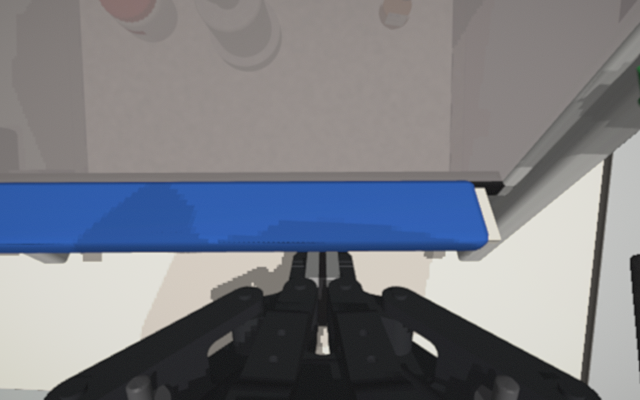

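>>> {"api": "step_arm", "payload": {"commands": [[[0.02, 0, -0.018, 0, 0, 0, 0], [0.04, 0, -0.036, 0, 0, 0, 0], [0.06, 0, -0.054, 0, 0, 0, 0], [0.08, 0, -0.071, 0, 0, 0, 0], [0.1, 0, -0.089, 0, 0, 0, 0], [0.12, 0, -0.107, 0, 0, 0, 0], [0.14, 0, -0.125, 0, 0, 0, 0], [0.16, 0, -0.142, 0, 0, 0, 0]]]}}

```text
time: 6.13
position: [481.4, -258.0, 122.2]
eef_rot: [[0.973, 0.048, 0.224], [0.047, -0.999, 0.009], [0.224, 0.002, -0.975]]
contact_force: [-7.2, -0.7, -0.3]
grip_width: -0.2
```

```bash
python3 -c "
from plan import *
s=st();pic('w9')
for sl in(0,20,40,60,75):
  X,T=tcp(sl,pitch=13);print(sl,rel(s,X,T))"
```

```text
t 6.1333 q [ 0.2884  0.8134  0.3886  1.9369 -1.0812  0.4579  0.0071] p [ 481.4429 -258.0409  122.1739] F [-7.1865 -0.702  -0.3314] w -0.2123116383283787
[[ 0.9734  0.0481  0.2241]
 [ 0.0474 -0.9988  0.0085]
 [ 0.2243  0.0023 -0.9745]]
0 [-0.133  0.002  0.112  0.002  0.    -0.001]
20 [-0.034  0.003  0.023  0.002  0.    -0.001]
40 [ 0.066  0.003 -0.066  0.002  0.    -0.001]
60 [ 0.165  0.003 -0.155  0.002  0.    -0.001]
75 [ 0.239  0.003 -0.222  0.002  0.    -0.001]
```

View pics/w9.png

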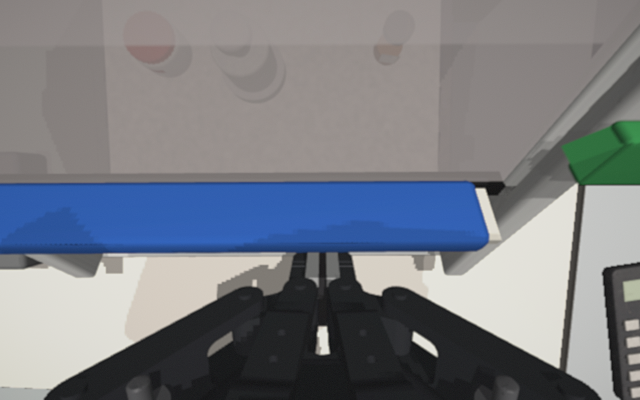

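```bash
cat > meas.py <<'E'
from lip import *
from scipy.optimize import brentq
A=axes(.05)
def tri(b):
    M=0;v=0
    for d,u,w in b:
        c,k=ray(d,u,w);k/=np.linalg.norm(k);Q=np.eye(3)-np.outer(k,k);M=M+Q;v=v+Q@c
    return np.linalg.solve(M,v)
def sl(d,u,row,p,c):  # sash travel so that edge with (x',z')=c passes pixel row at col u
    def f(m):
        # point on edge at which col==u
        g=lambda y:proj(d,p+A@np.array([c[0],y,c[1]+m]))
        y=brentq(lambda y:g(y)[0]-u,-140,140);return g(y)[1]-row
    return brentq(f,-30,140)
E
python3 - <<'E'
from meas import *
w5,w6,w7,w8,w9=[load(f"w{i}") for i in(5,6,7,8,9)]
b=[(w5,440.8,123.2),(w6,394.5,80),(w9,564,148)]
X=tri(b);print("mark",X,[(proj(d,X)-[u,w]).round(1) for d,u,w in b])
for p in([489,-218,112.],[487.8,-218,115.3]):
    p=np.array(p);print(A.T@(X-p))
    for d,u,r in((w5,360,186.5),(w6,300,158),(w7,300,182),(w8,400,250.5),(w9,400,250.5)): print(sl(d,u,r,p,(-16,-7)).round(1),end=" ")
    print()
E
```

```text
mark [ 535.7297 -338.1611  169.6719] [array([-0.3,  0.3]), array([ 0.8, -1.6]), array([-0.8,  2.6])]
[   0.2322 -122.3464   70.5669]Traceback (most recent call last):
  File "<stdin>", line 7, in <module>
AttributeError: 'float' object has no attribute 'round'
```

Run:
```python
from meas import *
w5,w6,w7,w8,w9=[load(f"w{i}") for i in(5,6,7,8,9)]
X=np.array([535,-337.5,171.5])
for p in([489,-218,112.],[487.8,-218,115.3]):
    p=np.array(p);print(A.T@(X-p))
    for d,u,r in((w5,360,186.5),(w6,300,158),(w7,300,182),(w8,400,250.5),(w9,400,250.5)): print(round(sl(d,u,r,p,(-16,-7)),1),end=" ")
    print()
import cv2
a=load("w9")["img"][90:290,420:640]; cv2.imwrite("pics/w9z.png",cv2.resize(a,None,fx=3,fy=3,interpolation=cv2.INTER_CUBIC))
```

```text
[  -1.3863 -121.6497   71.6654]
0.6 -0.5 -2.1 -4.0 27.3 
[   1.4883 -121.7097   69.6496]
1.0 1.1 0.1 1.1 32.4
```

View pics/w9z.png

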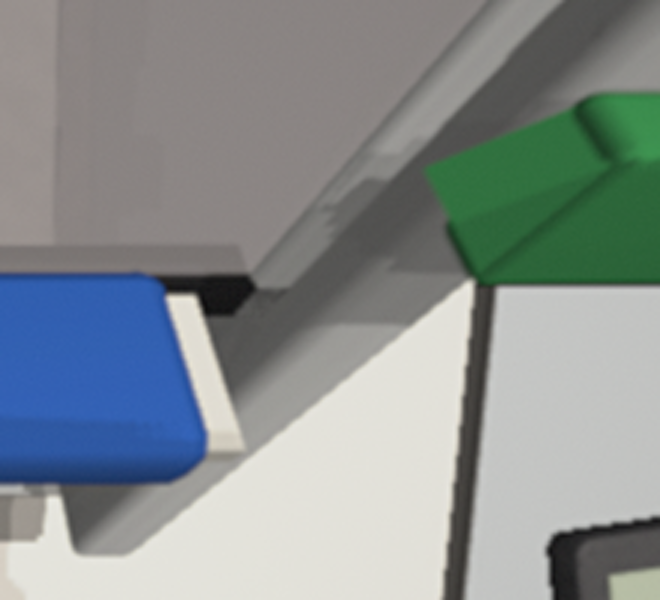

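>>> {"api": "step_arm", "payload": {"commands": [[[0.02, 0, -0.018, 0, 0, 0, 0], [0.04, 0, -0.036, 0, 0, 0, 0], [0.06, 0, -0.054, 0, 0, 0, 0], [0.08, 0, -0.071, 0, 0, 0, 0], [0.1, 0, -0.089, 0, 0, 0, 0], [0.12, 0, -0.107, 0, 0, 0, 0], [0.14, 0, -0.125, 0, 0, 0, 0], [0.15, 0, -0.134, 0, 0, 0, 0]]]}}

```text
time: 6.85
position: [498.8, -257.1, 147.0]
eef_rot: [[0.973, 0.048, 0.224], [0.048, -0.999, 0.009], [0.224, 0.002, -0.975]]
contact_force: [-5.7, -0.8, 0.7]
grip_width: -0.1
```

```bash
python3 -c "
from plan import *
s=st();pic('w10')
a=load('w10')['img'][90:290,420:640]; cv2.imwrite('pics/w10z.png',cv2.resize(a,None,fx=3,fy=3,interpolation=cv2.INTER_CUBIC))
for sl in(40,60,75):
  X,T=tcp(sl,pitch=13);print(sl,rel(s,X,T))"
```

```text
t 6.85 q [ 0.2241  0.7989  0.4819  1.8678 -0.9946  0.5596 -0.1124] p [ 498.8118 -257.1227  146.9759] F [-5.7272 -0.8399  0.6664] w -0.09746381843691533
[[ 0.9734  0.0482  0.2241]
 [ 0.0475 -0.9988  0.0085]
 [ 0.2242  0.0023 -0.9745]]
40 [-0.085  0.003  0.069  0.002  0.    -0.001]
60 [ 0.014  0.003 -0.02   0.002  0.    -0.001]
75 [ 0.089  0.003 -0.087  0.002  0.    -0.001]
```

View pics/w10.png

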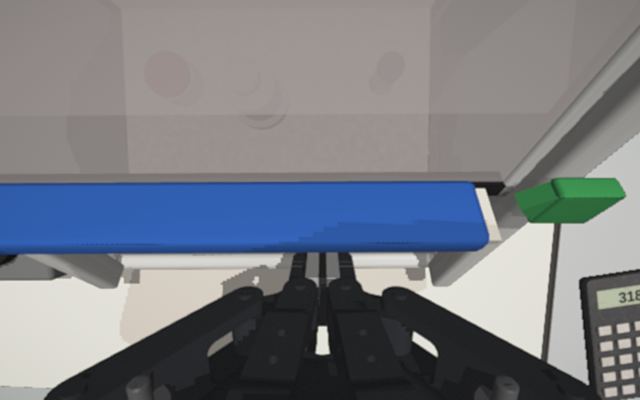

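View pics/w10z.png

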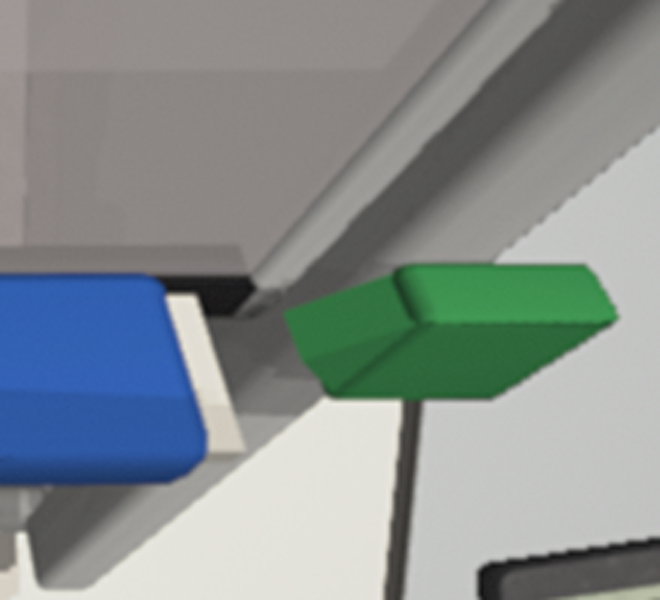

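Run:
```python
from meas import *
w5,w6,w7,w8,w9,w10=[load(f"w{i}") for i in(5,6,7,8,9,10)]
p=np.array([487.8,-218,115.3])
for nm,b in(("inner",[(w9,562.3,147.3),(w10,515,194)]),("outer",[(w9,569,164),(w10,521,208.7)]),("inner56",[(w5,440.8,122.5),(w6,394.5,78.5),(w9,562.3,147.3),(w10,515,194)])):
    X=tri(b);print(nm,X,A.T@(X-p),[(proj(d,X)-[u,w]).round(1) for d,u,w in b])
print("travel",[round(sl(d,400,250.5,p,(-16,-7)),1) for d in(w8,w9,w10)])
m=sl(w10,400,250.5,p,(-16,-7))
for c in([-16,-110,-7],[-16,-110,7],[16,-110,7],[8,-110,7],[-16,-110,0]): print(c,proj(w10,p+A@(np.array(c)+[0,0,m])))
for x in(-16,-8,0): print("level pt at y=-121,x",x,proj(w10,p+A@np.array([x,-121,m])))
```

```text
inner [ 536.8619 -337.1661  170.2034] [   3.7689 -121.4692   69.6637] [array([-0.4, -0.3]), array([0.3, 0.2])]
outer [ 531.0074 -338.8599  172.0293] [  -2.1374 -122.8683   67.757 ] [array([0.3, 0.2]), array([-0.2, -0.2])]
inner56 [ 536.7185 -338.1453  169.1206] [   4.2325 -122.44     68.6665] [array([-0.6,  0.5]), array([ 0.7, -1.2]), array([-0. ,  0.6]), array([1. , 0.5])]
travel [1.1, 32.4, 62.9]
[-16, -110, -7] [486.6062 250.2427]
[-16, -110, 7] [502.6931 236.7368]
[16, -110, 7] [480.9663 170.7191]
[8, -110, 7] [485.8986 185.7059]
[-16, -110, 0] [494.2752 243.8042]
level pt at y=-121,x -16 [520.997 243.726]
level pt at y=-121,x -8 [514.7327 226.2077]
level pt at y=-121,x 0 [508.8472 209.7485]
```

>>> {"api": "step_arm", "payload": {"commands": [[[0.01, 0, -0.009, 0, 0, 0, 0], [0.02, 0, -0.018, 0, 0, 0, 0], [0.03, 0, -0.027, 0, 0, 0, 0], [0.03, 0, -0.027, 0, 0, 0, 0], [0.03, 0, -0.027, 0, 0, 0, 0]]]}}

```text
time: 7.32
position: [502.3, -256.9, 151.9]
eef_rot: [[0.973, 0.048, 0.224], [0.048, -0.999, 0.009], [0.225, 0.002, -0.974]]
contact_force: [-5.8, -0.3, 2.7]
grip_width: -0.1
```

```bash
python3 -c "
from meas import *
s=st();d=pic('w11')
p=np.array([487.8,-218,115.3]);print(sl(d,400,250.5,p,(-16,-7)))
a=load('w11')['img'][90:290,420:640]; cv2.imwrite('pics/w11z.png',cv2.resize(a,None,fx=3,fy=3,interpolation=cv2.INTER_CUBIC))
"
```

```text
t 7.3167 q [ 0.2136  0.7963  0.4971  1.8537 -0.9801  0.5781 -0.1333] p [ 502.3109 -256.9397  151.8504] F [-5.8239 -0.3274  2.6858] w -0.09360296395752475
[[ 0.9733  0.0482  0.2244]
 [ 0.0475 -0.9988  0.0085]
 [ 0.2246  0.0024 -0.9745]]
68.97104186168114
```

View pics/w11z.png

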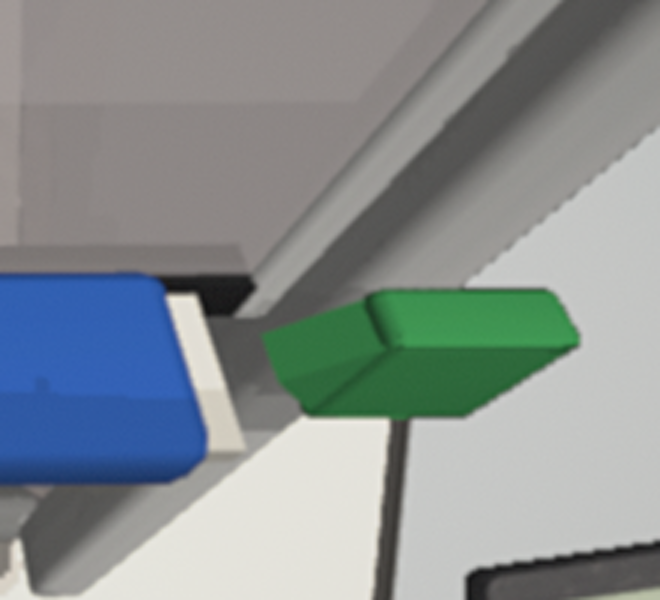

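>>> {"api": "step_arm", "payload": {"commands": [[[-0.03, 0, 0.027, 0, 0, 0, 0], [-0.07, 0, 0.063, 0, 0, 0, 0], [-0.13, 0, 0.115, 0, 0, 0, 0], [-0.25, 0, 0.13, 0, 0, 0, 0], [-0.45, 0, 0.1, 0, 0, 0, 0], [-0.6, 0, -0.1, 0, 0, 0, 0], [-0.65, 0, -0.3, 0, 0, 0, 0], [-0.65, 0, -0.5, 0, 0, 0, 0]]]}}

```text
time: 8.03
position: [388.2, -262.5, 203.4]
eef_rot: [[0.974, 0.045, 0.223], [0.044, -0.999, 0.009], [0.224, 0.001, -0.975]]
contact_force: [2.1, 0.4, 0.0]
grip_width: -0.2
```

```bash
python3 -c "
from meas import *
s=st();d=pic('w12')
a=load('w12')['img'][20:220,100:480]; cv2.imwrite('pics/w12z.png',cv2.resize(a,None,fx=2.1,fy=2.1,interpolation=cv2.INTER_CUBIC))
"
```

```text
t 8.0333 q [ 0.3288  0.6002  0.4917  2.0884 -0.9414  0.5355  0.0278] p [ 388.2015 -262.5414  203.3993] F [2.1177 0.4359 0.0469] w -0.15723085492234148
[[ 0.9737  0.045   0.2234]
 [ 0.044  -0.999   0.0093]
 [ 0.2236  0.0008 -0.9747]]
```

View pics/w12.png

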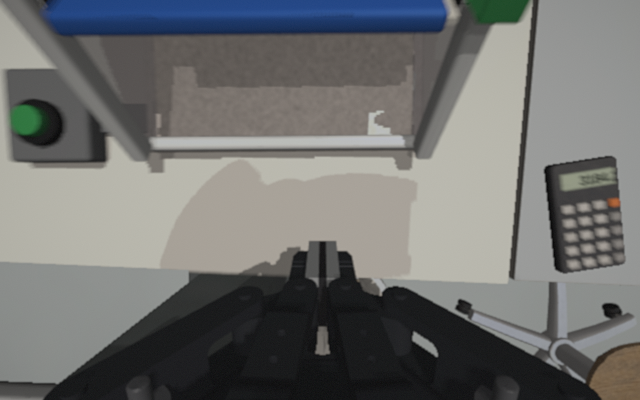

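View pics/w12z.png

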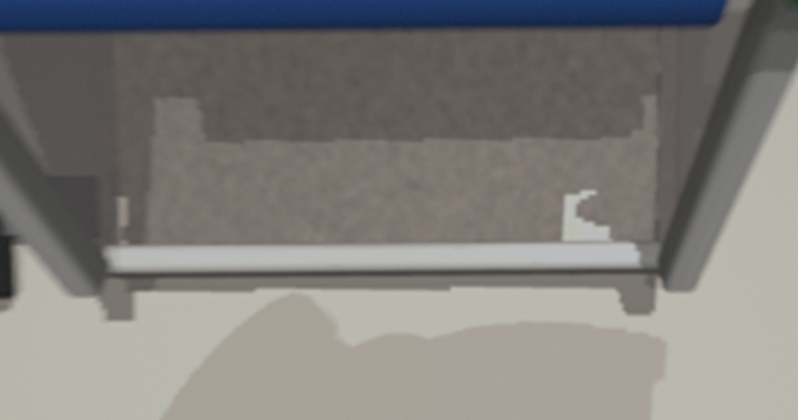

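Run:
```python
from h import *; from kin import *
s=read_state();q=s["joint_pos"]
R=tool(27,-.1);X=[370,-200,400]
print(ik(np.array(X),R,q)[1:]);print(rel(s,X,R))
```

```text
(array([ 0.0391,  0.1096,  0.6191,  2.0534, -0.5116,  0.6477, -0.6712]), np.float64(0.0008052254081525268), np.float64(0.00019780610608805644))
[ 0.187 -0.424 -1.272 -0.029  0.153  0.088]
```

>>> {"api": "step_arm", "payload": {"commands": [[[0.1, -0.42, -1, -0.03, 0.15, 0.09, 0], [0.1, -0.42, -1, -0.03, 0.15, 0.09, 0], [0.1, -0.42, -1, -0.03, 0.15, 0.09, 0], [0.1, -0.42, -1, -0.03, 0.15, 0.09, 0], [0.1, -0.42, -1, -0.03, 0.15, 0.09, 0], [0.1, -0.42, -1, -0.03, 0.15, 0.09, 0], [0.1, -0.42, -1, -0.03, 0.15, 0.09, 0]]]}}

```text
time: 8.67
position: [369.1, -199.2, 352.7]
eef_rot: [[0.889, -0.098, 0.447], [-0.088, -0.995, -0.043], [0.449, -0.001, -0.894]]
contact_force: [-0.3, 0.4, -0.1]
grip_width: 0.1
```

```bash
python3 -c "
from meas import *
s=st();d=pic('w13')
a=d['img'][20:240,150:480]; cv2.imwrite('pics/w13z.png',cv2.resize(a,None,fx=2.4,fy=2.4,interpolation=cv2.INTER_CUBIC))
"
```

```text
t 8.6667 q [ 0.068   0.1909  0.6378  2.1735 -0.761   0.5373 -0.3837] p [ 369.1417 -199.2137  352.7198] F [-0.2989  0.3756 -0.123 ] w 0.09062449066412294
[[ 0.8893 -0.0979  0.4467]
 [-0.0879 -0.9952 -0.0432]
 [ 0.4488 -0.0008 -0.8937]]
```

View pics/w13z.png

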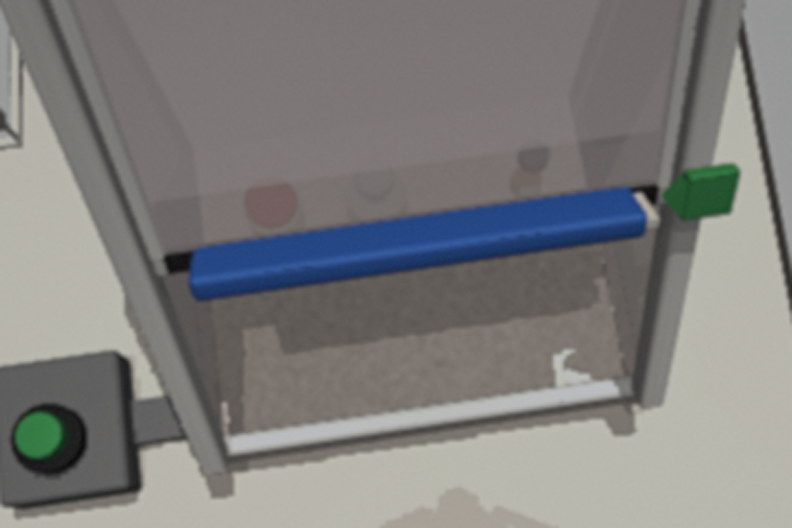

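Run:
```python
from meas import *
d=load("w13");p=np.array([487.8,-218,115.3])
u=lambda x,y:(150+x/2.4,20+y/2.4)
z=lambda q:((q-[150,20])*2.4).round(0)
print("m left,mid,right",[round(sl(d,*u(x,y),p,(-16,-7)),1) for x,y in((250,293),(420,265),(600,240))])
m=69
for c in([-16,-110,-7],[-16,-110,7],[16,-110,7],[-16,110,-7],[-2,-121,0],[4,-121,0]): print(c,z(proj(d,p+A@(np.array(c)+[0,0,m]))))
print(z(proj(d,p+A@np.array([-2,-121,m+5]))))
```

```text
m left,mid,right [66.4, 68.5, 68.1]
[-16, -110, -7] [649. 231.]
[-16, -110, 7] [653. 205.]
[16, -110, 7] [631. 173.]
[-16, 110, -7] [192. 297.]
[-2, -121, 0] [663. 201.]
[4, -121, 0] [659. 195.]
[665. 191.]
```

Run:
```python
from meas import *; from kin import *
b=[("w3",403,71),("w4",304,131),("w5",204.8,212),("w6",57,150),("w13",150+38/2.4,20+435/2.4)]
out=[]
for n,u,v in b:
    d=load(n);g=d["img"].astype(int);B,G,Rr=g[...,0],g[...,1],g[...,2]
    m=((G>1.5*B)&(G>1.5*Rr)&(G>70)).astype(np.uint8)
    k,lab,stt,cen=cv2.connectedComponentsWithStats(m)
    i=min(range(1,k),key=lambda i:np.hypot(*(cen[i]-[u,v])));print(n,cen[i],stt[i,2:]);out.append((d,*cen[i]))
X=tri(out);print(X,[(proj(d,X)-[u,w]).round(1) for d,u,w in out])
d=load("w13")
for t in(40,45,50,55):print(t,[onz(d,u,w,t).round(1) for d,u,w in out])
s=read_state();q=s["joint_pos"]
for pitch,yaw in((0,0),(10,0)):
  T=tool(pitch,yaw)
  qq=q
  for h in(250,80,10,-6):
    Y=np.array([473,27,50+h]);c=ik(Y,T,qq);qq=c[1];print(pitch,h,c[2].round(2),c[3].round(2),qq)
print(rel(s,[460,27,300],tool(0,0)))
```

```text
w3 [403.372   71.4766] [ 26  28 535]
w4 [303.846  130.6288] [ 23  22 396]
w5 [204.4758 211.8911] [ 18  18 248]
w6 [ 54.49   149.2729] [ 25  26 502]
w13 [165.5654 200.817 ] [ 20  19 306]
[472.9611  26.8957  51.7141] [array([ 0.1, -0.2]), array([-0.3,  0.3]), array([ 0.2, -0.3]), array([-0.1,  0.4]), array([-0. , -0.1])]
40 [array([473.9,  24.1,  40. ]), array([476.5,  27.5,  40. ]), array([475.2,  31.6,  40. ]), array([474. ,  36.8,  40. ]), array([475.4,  32.6,  40. ])]
45 [array([473.4,  25.3,  45. ]), array([475.1,  27.1,  45. ]), array([474. ,  29.8,  45. ]), array([473.8,  32.5,  45. ]), array([474.3,  30.1,  45. ])]
50 [array([472.9,  26.5,  50. ]), array([473.8,  26.7,  50. ]), array([472.8,  27.9,  50. ]), array([473.5,  28.3,  50. ]), array([473.2,  27.7,  50. ])]
55 [array([472.4,  27.7,  55. ]), array([472.5,  26.3,  55. ]), array([471.7,  26.1,  55. ]), array([473.3,  24. ,  55. ]), array([472.1,  25.2,  55. ])]
0 250 0.0 0.0 [-0.577   0.5882  0.8266  1.7311 -0.4921  1.0428 -1.1493]
0 80 0.0 0.0 [-0.4178  0.8048  0.5466  1.9741 -0.7576  0.5765 -0.919 ]
0 10 0.0 0.0 [-0.3214  0.91    0.3655  2.0171 -0.8757  0.3762 -0.8217]
0 -6 0.0 0.0 [-0.2976  0.9357  0.3205  2.022  -0.9012  0.3294 -0.7997]
10 250 0.0 0.0 [-0.6447  0.5105  0.8509  1.9038 -0.5751  0.7839 -1.0729]
10 80 0.0 0.0 [-0.2533  0.7117  0.1975  2.152  -0.7695  0.1566 -0.931 ]
10 10 6.1 1.95 [-0.1819  0.854   0.0801  2.144  -1.42    0.04   -0.2873]
10 -6 8.73 2.83 [-0.1787  0.8872  0.0766  2.1259 -1.42    0.04   -0.2876]
[ 0.251 -1.562  0.515  0.014 -0.295 -0.062]
```

Run:
```python
from kin import *; from h import *
s=read_state()
print(rel(s,[390,-70,320],tool(0,0)),rel(s,[420,27,300],tool(0,0)))
```

```text
[-0.047 -0.872  0.216  0.014 -0.295 -0.062] [ 0.014 -1.536  0.396  0.014 -0.295 -0.062]
```

>>> {"api": "step_arm", "payload": {"commands": [[[-0.047, -0.87, 0.216, 0.014, -0.295, -0.062, 0], [-0.047, -0.87, 0.216, 0.014, -0.295, -0.062, 0], [-0.047, -0.87, 0.216, 0.014, -0.295, -0.062, 0], [-0.047, -0.87, 0.216, 0.014, -0.295, -0.062, 0], [-0.047, -0.87, 0.216, 0.014, -0.295, -0.062, 0], [-0.047, -0.87, 0.216, 0.014, -0.295, -0.062, 0], [-0.047, -0.87, 0.216, 0.014, -0.295, -0.062, 0]]]}}

```text
time: 9.3
position: [390.5, -70.0, 318.4]
eef_rot: [[1.0, 0.001, -0.004], [0.001, -1.0, -0.0], [-0.004, 0.0, -1.0]]
contact_force: [-1.2, -0.8, 0.3]
grip_width: -0.4
```

Run:
```python
from kin import *; from h import *
s=st()
print(rel(s,[455,27,250],tool(0,0)))
```

```text
t 9.3 q [-0.3972  0.413   0.7728  1.9178 -0.349   0.9534 -1.0289] p [390.5358 -69.9827 318.396 ] F [-1.1757 -0.7719  0.2881] w -0.37251561726998866
[[ 1.      0.0014 -0.0041]
 [ 0.0014 -1.     -0.0002]
 [-0.0041  0.0002 -1.    ]]
[ 0.432 -0.646  0.454  0.     0.003  0.001]
```

>>> {"api": "step_arm", "payload": {"commands": [[[0.1, -0.65, 0.1, 0, 0, 0, 0], [0.1, -0.65, 0.1, 0, 0, 0, 0], [0.2, -0.65, 0.2, 0, 0, 0, 0], [0.35, -0.65, 0.4, 0, 0, 0, 0], [0.55, -0.646, 0.6, 0, 0, 0, 0], [0.55, -0.646, 0.8, 0, 0, 0, 0], [0.55, -0.646, 1, 0, 0, 0, 0], [0.55, -0.646, 1, 0, 0, 0, 0]]]}}

```text
time: 9.97
position: [470.5, 24.6, 166.0]
eef_rot: [[1.0, -0.004, -0.006], [-0.004, -1.0, -0.0], [-0.006, 0.0, -1.0]]
contact_force: [-0.2, -0.1, -0.5]
grip_width: 0.3
```

Run:
```python
from kin import *; from h import *
s=st();pic('w14')
print(rel(s,[473,27,75],tool(0,0)),rel(s,[473,27,51],tool(0,0)))
```

```text
t 9.9667 q [-0.4217  0.7352  0.554   1.9403 -0.623   0.6489 -1.0445] p [470.457   24.5712 166.0039] F [-0.2368 -0.1006 -0.4588] w 0.3296692883695359
[[ 1.     -0.0044 -0.0059]
 [-0.0044 -1.     -0.0002]
 [-0.0059  0.0002 -1.    ]]
[ 0.02  -0.016  0.607  0.     0.004 -0.003] [ 0.021 -0.016  0.767  0.     0.004 -0.003]
```

View pics/w14.png

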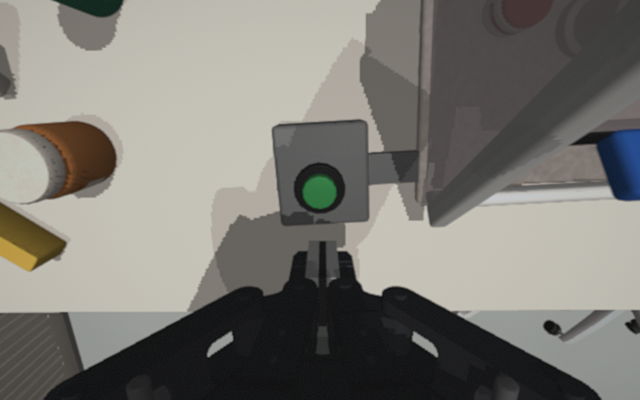

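>>> {"api": "step_arm", "payload": {"commands": [[[0.02, -0.016, 0.25, 0, 0, 0, 0], [0.02, -0.016, 0.5, 0, 0, 0, 0], [0.02, -0.016, 0.65, 0, 0, 0, 0], [0.02, -0.016, 0.72, 0, 0, 0, 0], [0.02, -0.016, 0.74, 0, 0, 0, 0], [0.02, -0.016, 0.76, 0, 0, 0, 0], [0.02, -0.016, 0.775, 0, 0, 0, 0], [0.02, -0.016, 0.785, 0, 0, 0, 0]]]}}

```text
time: 10.68
position: [475.9, 28.5, 53.3]
eef_rot: [[1.0, -0.001, 0.001], [-0.001, -1.0, 0.0], [0.001, -0.0, -1.0]]
contact_force: [0.5, 0.3, -0.1]
grip_width: 0.4
```

Run:
```python
from h import *
s=st();pic('w15')
```

```text
t 10.6833 q [-0.2933  0.915   0.308   2.01   -0.8092  0.3387 -0.8942] p [475.9373  28.4826  53.3147] F [ 0.5048  0.3181 -0.0875] w 0.3623405766376302
[[ 1.     -0.0013  0.0014]
 [-0.0013 -1.      0.0004]
 [ 0.0014 -0.0004 -1.    ]]
```

View pics/w15.png

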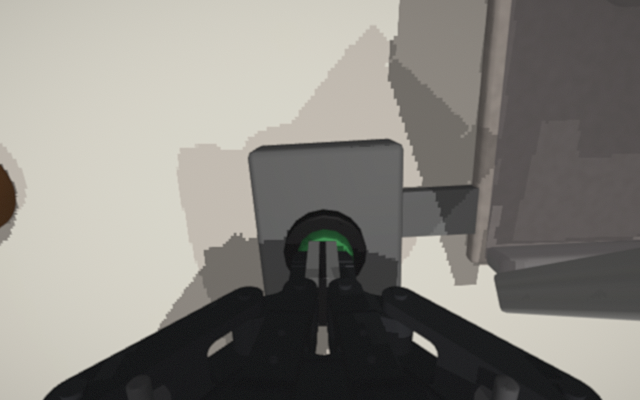

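>>> {"api": "step_arm", "payload": {"commands": [[[0, 0, 0.01, 0, 0, 0, 0], [0, 0, 0.02, 0, 0, 0, 0], [0, 0, 0.03, 0, 0, 0, 0], [0, 0, 0.035, 0, 0, 0, 0], [0, 0, 0.035, 0, 0, 0, 0]]]}}

```text
time: 11.15
position: [475.5, 28.5, 47.0]
eef_rot: [[1.0, -0.001, -0.0], [-0.001, -1.0, 0.0], [-0.0, -0.0, -1.0]]
contact_force: [2.6, 1.2, 3.3]
grip_width: -0.1
```

Run:
```python
from h import *
s=st();pic('w16')
```

```text
t 11.15 q [-0.2857  0.926   0.2933  2.0117 -0.8167  0.3229 -0.8878] p [475.4861  28.5353  46.9981] F [2.6057 1.1577 3.3315] w -0.1487402490308527
[[ 1.     -0.0012 -0.0001]
 [-0.0012 -1.      0.0002]
 [-0.0001 -0.0002 -1.    ]]
```

View pics/w16.png

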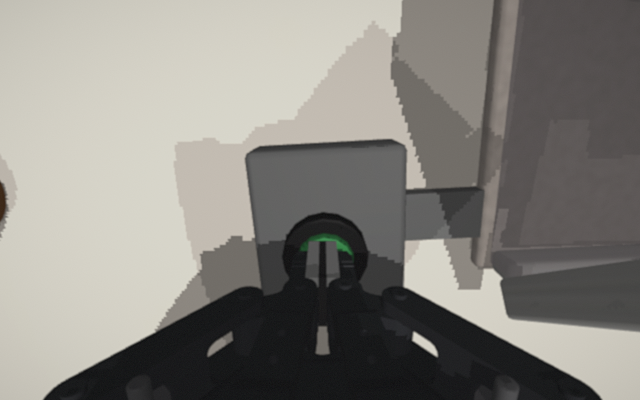

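>>> {"api": "step_arm", "payload": {"commands": [[[0, 0, 0.01, 0, 0, 0, 0], [0, 0, 0.018, 0, 0, 0, 0], [0, 0, 0.018, 0, 0, 0, 0]]]}}

```text
time: 11.45
position: [475.6, 28.5, 45.4]
eef_rot: [[1.0, -0.002, 0.001], [-0.002, -1.0, 0.001], [0.001, -0.001, -1.0]]
contact_force: [-4.2, 1.8, 37.6]
grip_width: 0.0
```

Run:
```python
from h import *
s=st()
```

```text
t 11.45 q [-0.2819  0.9283  0.287   2.013  -0.8202  0.3161 -0.8847] p [475.5621  28.5016  45.3614] F [-4.1501  1.7611 37.6291] w 0.026191185912298527
[[ 1.     -0.0016  0.0009]
 [-0.0016 -1.      0.0009]
 [ 0.0009 -0.0009 -1.    ]]
```

Bottomed out (37.6 N at the fingertips). Release upward now.

>>> {"api": "step_arm", "payload": {"commands": [[[0, 0, -0.03, 0, 0, 0, 0], [0, 0, -0.1, 0, 0, 0, 0], [0, 0, -0.3, 0, 0, 0, 0], [0, 0, -0.5, 0, 0, 0, 0], [0, 0, -0.75, 0, 0, 0, 0], [-0.3, 0, -1, 0, 0, 0, 0], [-0.5, 0, -1, 0, 0, 0, 0], [-0.5, 0, -1, 0, 0, 0, 0]]]}}

```text
time: 12.12
position: [394.4, 28.7, 195.8]
eef_rot: [[1.0, -0.002, -0.004], [-0.002, -1.0, 0.002], [-0.004, -0.002, -1.0]]
contact_force: [-1.1, -0.6, -0.5]
grip_width: 0.3
```

Run:
```python
from kin import *; from h import *
s=st();pic('w17')
for X in([369,-180,353],[380,-100,370]):
  R=tool(26.5,-.1);print(ik(np.array(X,float),R,s["joint_pos"])[2:],rel(s,X,R))
```

```text
t 12.1167 q [-0.4942  0.6001  0.588   2.1478 -0.6233  0.5704 -1.0191] p [394.3814  28.691  195.848 ] F [-1.0623 -0.6337 -0.5213] w 0.27732454107142396
[[ 1.     -0.0025 -0.0038]
 [-0.0025 -1.      0.0021]
 [-0.0038 -0.0021 -1.    ]]
(np.float64(0.0006120452731381872), np.float64(0.00016179617335153104)) [-0.17   1.389 -1.05  -0.016  0.297  0.061]
(np.float64(0.0005189182530602891), np.float64(9.72734907800568e-05)) [-0.098  0.856 -1.162 -0.016  0.297  0.061]
```

View pics/w17.png

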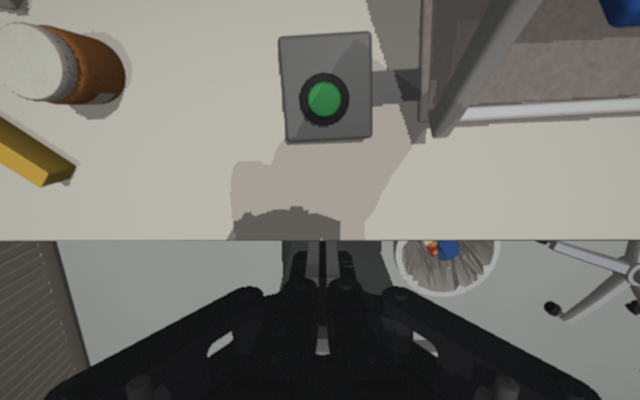

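>>> {"api": "step_arm", "payload": {"commands": [[[-0.1, 0, -0.5, 0, 0.1, 0, 0], [-0.1, 0.5, -1, -0.016, 0.297, 0.06, 0], [-0.1, 1, -1, -0.016, 0.297, 0.06, 0], [-0.1, 1, -1, -0.016, 0.297, 0.06, 0], [-0.1, 1, -1, -0.016, 0.297, 0.06, 0], [-0.1, 1, -1, -0.016, 0.297, 0.06, 0], [-0.1, 1, -1, -0.016, 0.297, 0.06, 0], [-0.1, 1, -1, -0.016, 0.297, 0.06, 0]]]}}

```text
time: 12.83
position: [385.4, -123.4, 345.4]
eef_rot: [[0.888, -0.101, 0.449], [-0.089, -0.995, -0.048], [0.452, 0.003, -0.892]]
contact_force: [-0.2, 0.6, -0.2]
grip_width: 0.2
```

Run:
```python
from meas import *
s=st();d=pic('w18')
p=np.array([487.8,-218,115.3])
print(proj(d,p+A@np.array([-2,-121,69.])),proj(d,p+A@np.array([4,-121,69.])),proj(d,[473,27,51.7]))
a=d['img'][0:240,130:480]; cv2.imwrite('pics/w18z.png',cv2.resize(a,None,fx=2.2,fy=2.2,interpolation=cv2.INTER_CUBIC))
```

```text
t 12.8333 q [-0.2114  0.1492  0.6182  2.2563 -0.6139  0.3686 -0.757 ] p [ 385.4297 -123.388   345.3906] F [-0.153   0.6456 -0.1743] w 0.20113405602140674
[[ 0.8877 -0.1012  0.4491]
 [-0.0891 -0.9949 -0.0481]
 [ 0.4516  0.0027 -0.8922]]
[494.9849 108.1789] [492.3098 105.6269] [213.8872 206.7247]
```

View pics/w18.png

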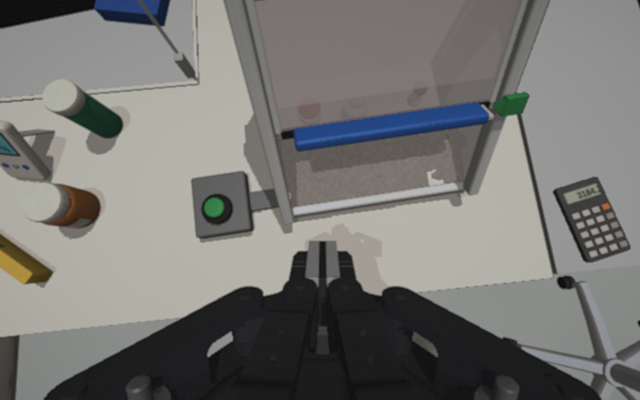

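>>> {"api": "step_arm", "payload": {"commands": [[[0, 0, 0, 0, 0, 0, 0], [0, 0, 0, 0, 0, 0, 0], [0, 0, 0, 0, 0, 0, 0]]]}}

```text
time: 13.13
position: [385.3, -120.6, 343.7]
eef_rot: [[0.89, -0.096, 0.446], [-0.085, -0.995, -0.045], [0.448, 0.002, -0.894]]
contact_force: [0.4, 0.2, 0.3]
grip_width: 0.0
```

```bash
python3 -c "
from h import *
st();print(sign_off())"
```

```text
t 13.1333 q [-0.2158  0.1514  0.6155  2.2595 -0.6151  0.3666 -0.7574] p [ 385.2979 -120.5905  343.7067] F [0.407  0.1775 0.2648] w 0.03249569926962916
[[ 0.8898 -0.0963  0.4461]
 [-0.085  -0.9953 -0.0454]
 [ 0.4484  0.0024 -0.8938]]
the job is handed in; nothing more can be done
None
```

The sash stands at the green arrow, the air button has been pressed and is out again, and the job was handed in at 13.1 s of the 42 s allowed. No verdict was reported.

- **Sash:** I pushed it about 68 mm up its slope with the shut fingertips under the blue lip. The wrist force I read was 5–7 N, and I backed off before going to the button. In the last picture the arrow tip lies within about 2 px of the computed level point, roughly 1–2 mm. My separate measurements of the arrow's place along the slope ranged from 68 to 70 mm, and the lip was read at 66–69 mm, all well inside the 10 mm allowed.
- **Button:** I pressed it straight down to its stop. The last few millimetres were firmer than needed: the force read 37.6 N at the stop. After I drew back, its top appeared at the height it had before.
- **Surroundings:** nothing looked moved in the pictures. I did not measure the positions of the jars and other things again.
- **Cameras:** the scene and side cameras showed only blank surfaces, so everything was measured with the wrist camera.
- **Lip edge:** its visible depth came out narrower than the stated 32 mm, most likely because the sash frame hides its back edge.
- **Finger angle:** arm joint limits kept the fingers steeper than square to the sash. The push therefore met the lip's lower outer edge rather than its flat underside.

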